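# Change the jar behind the bottles on the condiment stand

## Task

Clear the two bottles off the dark condiment stand and stand them in the white tray, then fetch the small brown jar from the back of the stand and set it in the middle of the cork trivet. Put the spice jar with the black lid on the back disc in its place, centred, and only then return the bottles, each centred on the very disc it came from. Do not tip anything over; leave everything standing upright.

Things in the scene. Friction and masses are not known exactly. Their poses are not given: they have to be found in the camera images.
- pink_cap_bottle_centre (a point): slim brown sauce bottle with a pink-red screw cap, round, 53 mm across, 215 mm tall, 0.33 kg. The cap is a cylinder 34 mm across over the top 22 mm and is the easiest grip. The point is on its axis half-way up, 107.5 mm above its base; z points up to the cap. It starts on one of the two front discs of the stand, left or right
- green_cap_bottle_centre (a point): clear oil bottle with a pale label and a green screw cap, round, 60 mm across, 205 mm tall, 0.22 kg. The cap is a cylinder 31 mm across over the top 14 mm and is the easiest grip. The point is on its axis half-way up, 102.5 mm above its base; z points up to the cap. It starts on the other front disc of the stand
- brown_jar_centre (a point): small brown jar with a white lid, round, 49 mm across, 90 mm tall, 0.1 kg; the lid is a cylinder 47 mm across over the top 18 mm. The point is on its axis half-way up, 45 mm above its base; z points up. It starts on the back disc of the stand, behind and between the two taller bottles
- spice_jar_centre (a point): slim spice jar with a black lid (dark blue spot on top) and a white and blue label, round, 41 mm across, 105 mm tall, 0.11 kg; the lid is 40 mm across over the top 20 mm. The point is on its axis half-way up, 52.5 mm above its base; z points up. It starts on the hob cover in front of the stand
- disc_back (a point): centre of the grey disc, 68 mm across, flush with the top of the stand, that lies furthest from the robot. The stand is a fixed dark wooden slab, 130 x 178 x 10 mm, on the pale wooden hob cover, with a thin steel rail along its back edge, 20 mm above the slab and 33 mm behind this point. z up, x from the front of the stand to its back, y to its left
- disc_left (a point): centre of the front left grey disc, 68 mm across, flush with the top of the stand; 52 mm in front of and 50 mm to the left of the back disc (stand's axes)
- disc_right (a point): centre of the front right grey disc, 68 mm across, flush with the top of the stand; 52 mm in front of and 50 mm to the right of the back disc (stand's axes)
- tray: white foam food tray with a raised rim, fixed, 146 mm (its x) by 236 mm (its y), rim 21 mm high; flat floor about 100 x 188 mm inside, 4 mm above its underside. The origin is the centre of its underside, z up. It lies to the left or right of the stand
- trivet_top (a point): centre of the top of the round cork trivet, 100 mm across, 8 mm thick, fixed, on the hob cover on the other side of the stand from the tray; z up

How it is judged:
By the outcome, as a careful person would: the job done as asked, in the order asked, and still so for the second after the job is handed in, with the robot touching nothing.
It also fails if it takes over 104 s, if anything falls off the work surface, if the arm or the gripper's body presses on something with over 40 N, if the wrist force passes 120 N, or if a joint passes its speed limit or range.

## Robot

A 6-joint arm with a two-finger parallel gripper is mounted at the origin on a cart in front of the work surface, level with it; the furniture and walls round the work are solid. World frame = base frame: x ahead of the robot, y to its left, z up, the work surface at z = 0. Lengths are in m, angles in rad, forces in N, time in s.
With the tool pointing down it reaches from about 0.35 to 0.85 m from the base axis. Payload 8.1 kg.
Tool frame: the origin (TCP) lies at the centre of the arm's flange, where the gripper is bolted on; the fingertips stand 186 mm ahead of it and the grasp point (between the pads) lies 167 mm ahead of it; z points along the fingers, y is the line along which they close (so a half turn about z gives the same grasp; the last joint's range is limited). The gripper opens to 93 mm and grips with 3 to 60 N. Pads are 15 mm wide; open, the fingers measure 128 mm over their backs; the gripper's body (75 mm by 188 mm) begins 65 mm behind the grasp point.
Start: joints at [1.164, 0.13, 1.488, -0, 1.523, -0.085], TCP at [0.19, 0.569, 0.405] pointing down, gripper open.
Joint ranges: [-2.96, 2.96], [-0.89, 2.26], [0.02, 2.5], [-1.34, 4.48], [0, 2.73], [-2.66, 2.66]. Speed limits (rad/s): [2.39, 2.39, 2.79, 3.14, 3.14, 3.14].

## Interface

Orientations are given as a rotation vector (axis times angle).
In Python, from plant import read_state, read_camera, camera_params, robot gives the robot as it stands.
- The arm moves only by the tool carry_out, never from a script. Its argument "targets" is a list of rows, each an object of numbers: "hand": the opening in per cent of the stroke, from 0 (shut) to 100 (fully open); "x", "y", "z": the shift along the tool's x, y, z in m; "ax", "ay", "az": the turn, a rotation vector about the tool's x, y, z in rad. In form: [{"hand": .., "x": .., "y": .., "z": .., "ax": .., "ay": .., "az": ..}, ...]. A call has 1 to 8 rows; each row is the pose to reach, as a shift and turn from the pose commanded when the call began, along the tool's axes at that moment; what a row does not reach only later rows make up. A row lasts 1/8 s, in which the tool goes at most 62.5 mm and 10.7 degrees, less where a joint would pass 70% of its speed; a pose out of reach is approached as far as the arm can. A call with a gripper value outside its range is refused whole. The fingers move at their own pace and stop on an object; "newtons" is the grip in N (left out, the last holds). Time passes only in rows, so rows that repeat a pose let the fingers close. It gives the time, the measured TCP pose, the force, the opening and the grip force at its end, in the units of the state.
- read_state(): the state, without advancing time (a new reading comes with each control period).
- read_camera(name): name is "scene" or "top" or "wrist"; returns (picture, depth): 480x640x3 uint8, blue, green, red; 480x640 float32, m along the optical axis (not along the pixel's ray), 0 where there is no reading.
- camera_params(name): a dict with "fx", "fy", "cx", "cy" (pixels), "position" and "rotation" of the camera in the world. Camera axes: x right, y up, looking along -z (the intrinsics and any distortion apply to the point x, -y, -z); pixel columns grow to the right and rows downward; lengths in m; the calibration is good to about 2 mm. A picture is of the moment at which its call begins: read the wrist's pose just before it. camera_params takes no time and is no camera call; for the wrist camera it gives the pose at the moment of the call.
- robot.close_job(): hands the job in; it is judged then, once.
The state is a dict: "t": time; "q": joint angles; "dq": joint speeds; "joint_torque": joint torques, N m; "tool_pos": TCP position; "orientation": TCP orientation; "force": force on the tool from outside, world axes, zero at the start; "wrist_torque": the same for the moment, N m; "opening": finger opening in m; "gripper_force": force on a finger pad.
Only numpy, scipy, OpenCV 4.12 (cv2) and the standard library are available. Lean on these libraries where they do the work, as an engineer would, in place of code of your own. Each camera call takes 0.05 s, during which the arm holds its last target. There are 200 camera calls.

## Working session

There is one attempt and no reset: what is moved stays moved. The work goes in short steps, Python scripts to look and compute and a tool call to move; the robot and the scene stay as the last step left them, time stands still between calls to the robot, and variables do not carry over. Pictures are saved under pics/ and viewed, at most 14 in all, crops included, and the job is handed in when it is done.

Besides the shell and the picture viewer there is one more tool, called after ">>>" in YAML: its name, and indented under it one key for each argument. carry_out: Moves the arm, as the interface text tells. Its arguments: {"type":"object","properties":{"targets":{"type":"array","items":{"type":"object","properties":{"hand":{"type":"number"},"x":{"type":"number"},"y":{"type":"number"},"z":{"type":"number"},"ax":{"type":"number"},"ay":{"type":"number"},"az":{"type":"number"}}}},"newtons":{"type":"number"}},"required":["targets"]}

```bash
ls; mkdir -p pics
python3 - <<'E'
from plant import *
import cv2,numpy as np
s=read_state();print({k:np.round(v,3) for k,v in s.items()})
for n in["scene","top"]:
    p=camera_params(n);print(n,p)
    im,d=read_camera(n);cv2.imwrite(f"pics/{n}0.png",im);np.save(f"pics/{n}0.npy",d)
print(camera_params("wrist"))
E
```

```text
pics
{'t': np.float64(0.0), 'q': array([ 1.164,  0.131,  1.489,  0.   ,  1.523, -0.085]), 'dq': array([ 0.   ,  0.001,  0.   ,  0.   ,  0.   , -0.001]), 'joint_torque': array([-1.0000e-03, -5.5979e+01, -4.9180e+01,  7.7000e-02,  3.4000e-02,
       -0.0000e+00]), 'tool_pos': array([0.19 , 0.569, 0.404]), 'orientation': array([-5.030e-01, -3.101e+00,  3.000e-03]), 'force': array([0.177, 1.091, 0.641]), 'wrist_torque': array([ 0.027,  0.016, -0.037]), 'gripper_force': np.float64(0.0), 'opening': np.float64(0.093)}
scene {'fx': 482.08903943664774, 'fy': 482.08903943664774, 'cx': 306.835856387, 'cy': 238.8683366518154, 'position': array([-0.0242928 , -0.2652421 ,  0.87547171]), 'rotation': array([ 0.64420668, -0.37846008, -1.06192294])}
top {'fx': 563.5760424977924, 'fy': 563.5760424977924, 'cx': 312.5383184371713, 'cy': 239.90849640507025, 'position': array([0.35783713, 0.01531028, 1.22361282]), 'rotation': array([ 0.12958761, -0.12769436, -1.59572868])}
{'fx': 379.2454078138206, 'fy': 379.2454078138206, 'cx': 321.8275435925435, 'cy': 242.812487093791, 'position': array([0.11377324, 0.59340821, 0.38333646]), 'rotation': array([-0.24820395, -0.17691949,  1.24069039])}
```

View pics/top0.png

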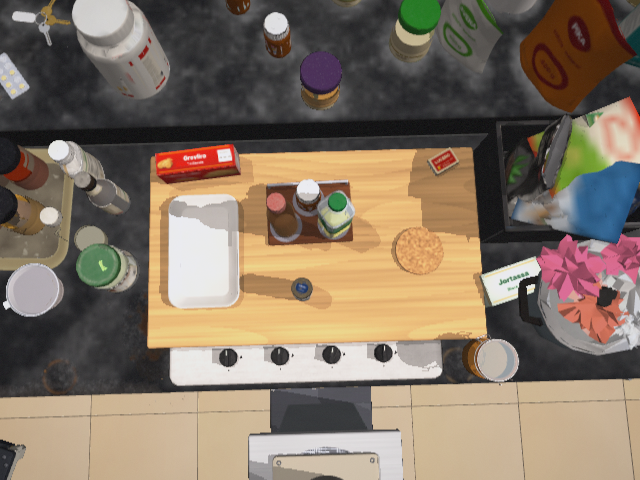

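View pics/scene0.png

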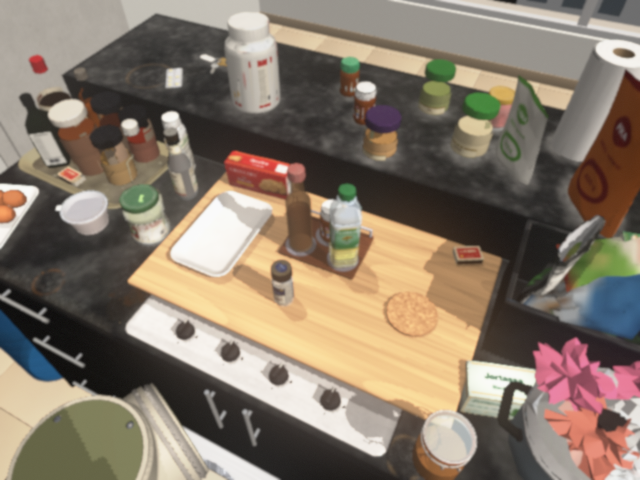

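```bash
cat > h.py <<'E'
import numpy as np,cv2
from scipy.spatial.transform import Rotation as R
from plant import *
def ray(p,uv):
    uv=np.atleast_2d(uv).astype(float)
    d=np.c_[(uv[:,0]-p["cx"])/p["fx"],-(uv[:,1]-p["cy"])/p["fy"],-np.ones(len(uv))]
    return d@R.from_rotvec(p["rotation"]).as_matrix().T
def plane(p,uv,z):
    d=ray(p,uv);return p["position"]+d*((z-p["position"][2])/d[:,2])[:,None]
def cloud(p,D):
    v,u=np.mgrid[:480,:640];d=ray(p,np.c_[u.ravel(),v.ravel()])
    return (p["position"]+d*D.reshape(-1,1)).reshape(480,640,3)
E
python3 - <<'E'
from h import *
p=camera_params("top");im=cv2.imread("pics/top0.png");D=np.load("pics/top0.npy");P=cloud(p,D)
np.set_printoptions(precision=4,suppress=True)
for n,uv in dict(pink=(277,203),green=(337,201),white=(308,187),spice=(302,287),triv=(419,250),tray=(205,250),board=(360,310),board2=(260,170),disc=(292,236),slab=(310,238),rail=(290,184),red=(198,163),match=(443,160),hob=(300,362)).items():
    u,v=uv;q=P[v-1:v+2,u-1:u+2].reshape(-1,3);print(n,np.median(q,0),im[v,u])
cv2.imwrite("pics/crop0.png",cv2.resize(im[170:310,255:365],None,fx=4,fy=4,interpolation=cv2.INTER_CUBIC))
E
```

```text
pink [0.5798 0.0735 0.2769] [113 122 200]
green [ 0.5825 -0.0303  0.2675] [ 69 132  43]
white [0.6392 0.0199 0.1537] [240 235 235]
spice [0.4436 0.0366 0.1582] [135  97  85]
triv [ 0.5219 -0.2068  0.0616] [104 165 225]
tray [0.5353 0.2399 0.0555] [236 235 235]
board [ 0.4012 -0.0799  0.0519] [120 182 230]
board2 [0.7062 0.1227 0.0517] [123 186 234]
disc [0.5587 0.0567 0.0614] [122 118 126]
slab [0.5532 0.0191 0.0619] [ 44  62 105]
rail [0.6662 0.0576 0.0821] [142 138 141]
red [0.7013 0.24   0.1296] [102 108 225]
match [ 0.7117 -0.2682  0.068 ] [ 49  61 159]
hob [ 0.297   0.0481 -0.0034] [226 229 234]
```

View pics/crop0.png

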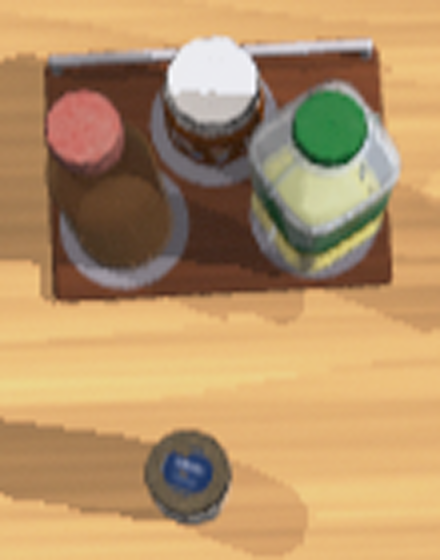

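Run:
```python
from h import *
np.set_printoptions(precision=4,suppress=True)
p=camera_params("top");im=cv2.imread("pics/top0.png");D=np.load("pics/top0.npy");P=cloud(p,D)
hsv=cv2.cvtColor(im,cv2.COLOR_BGR2HSV)
def box(u0,v0,u1,v1):
    m=np.zeros((480,640),bool);m[v0:v1,u0:u1]=1;return m
for n,b,z,r in [("pink",(255,185,300,225),.277,.017),("green",(315,185,360,220),.267,.0155),("white",(290,175,325,205),.152,.0235),("spice",(285,270,320,305),.157,.020),]:
    m=box(*b)&(abs(P[...,2]-z)<.006)
    q=P[m];c,rr=cv2.minEnclosingCircle(q[:,:2].astype(np.float32)*1000);c2=plane(p,np.argwhere(m)[:,::-1],z)
    print(n,m.sum(),"expected px",np.pi*(r*563.6/(1.22-z))**2,q.mean(0),c2.mean(0),np.array(c)/1000,rr)
# colour-based
for n,b,z,cond in [("pink",(255,185,300,225),.277,((hsv[...,0]<8)|(hsv[...,0]>172))&(hsv[...,1]>90)&(im[...,2]>150)),("green",(315,185,360,215),.267,(abs(hsv[...,0]-62)<15)&(hsv[...,1]>120)),]:
    m=box(*b)&cond; c2=plane(p,np.argwhere(m)[:,::-1],z);print(n,m.sum(),c2.mean(0))
def rect(n,m,z):
    q=plane(p,np.argwhere(m)[:,::-1],z)[:,:2].astype(np.float32)*1000
    print(n,m.sum(),cv2.minAreaRect(q),cv2.minEnclosingCircle(q),q.mean(0))
hole=im[...,0].astype(int)
dark=(im[...,2]<150)&(im[...,0]<90)&(im.max(2)<150)
m=box(262,178,358,248)&((im[...,0]<95)&(im[...,2]<140)|(abs(P[...,2]-.062)<.004))
rect("slab",box(262,178,358,248)&(abs(P[...,2]-.062)<.0045),.062)
m=box(262,178,358,188)&(abs(P[...,2]-.082)<.006);rect("rail",m,.082)
rect("triv",box(385,220,450,280)&(abs(P[...,2]-.0605)<.003),.060)
rect("tray",box(155,180,252,320)&(abs(P[...,2]-.073)<.005),.073)
rect("traycol",box(160,185,252,315)&(hsv[...,1]<40)&(im[...,0]>130),.073)
```

```text
pink 295 expected px 324.3144496480774 [0.5833 0.0767 0.2761] [0.5831 0.0767 0.277 ] [0.5842 0.0765] 17.21846580505371
green 272 expected px 263.97903482215463 [ 0.5831 -0.0303  0.2669] [ 0.5831 -0.0303  0.267 ] [ 0.5839 -0.0306] 17.017702102661133
white 424 expected px 483.1534229912497 [0.6338 0.0206 0.152 ] [0.6338 0.0206 0.152 ] [0.6345 0.0204] 23.743581771850586
spice 352 expected px 353.25254862242195 [0.4438 0.0377 0.1569] [0.4438 0.0377 0.157 ] [0.4437 0.0377] 20.15703773498535
pink 258 [0.583  0.0763 0.277 ]
green 255 [ 0.5812 -0.03    0.267 ]
slab 1946 ((608.5175170898438, 19.223304748535156), (200.6077880859375, 148.47459411621094), 88.33480834960938) ((608.6304321289062, 23.230329513549805), 109.6156005859375) [598.1111  24.4797]
rail 178 ((667.7869262695312, 21.97769546508789), (7.112407684326172, 167.48902893066406), 1.3358476161956787) ((668.6395263671875, 21.997587203979492), 83.76949310302734) [668.0968  23.7881]
triv 1402 ((524.5152587890625, -205.48428344726562), (117.52409362792969, 102.14571380615234), 89.14016723632812) ((528.480712890625, -204.8865966796875), 74.80757904052734) [ 522.0241 -206.9969]
tray 1665 ((551.0400390625, 242.10443115234375), (272.53564453125, 151.20870971679688), 2.4041833877563477) ((551.1494140625, 253.32342529296875), 148.50466918945312) [536.3101 245.5076]
traycol 7716 ((533.3336791992188, 240.2614288330078), (234.88014221191406, 145.1246337890625), 0.6346808075904846) ((532.757568359375, 240.9420166015625), 127.31622314453125) [531.1923 240.1929]
```

```bash
cat >> h.py <<'E'
def shift(*targets):
    s=read_state();Rc=R.from_rotvec(s["orientation"]);G=R.from_matrix(np.diag([-1.,1,-1]))
    print("t",s["t"],"pos",np.round(s["tool_pos"],4),"turn to go",np.round((Rc.inv()*G).as_rotvec(),4),"q",np.round(s["q"],2))
    for t in targets: print(t,"shift",np.round(Rc.inv().apply(np.array(t)-s["tool_pos"]),4))
E
python3 -c "
from h import *
shift((.19,.569,.5),(.583,.0765,.5))"
```

```text
t 0.1 pos [0.1897 0.569  0.4038] turn to go [-0.0016 -0.0004 -0.3218] q [ 1.16  0.13  1.49 -0.    1.52 -0.09]
(0.19, 0.569, 0.5) shift [-0.0003 -0.0001 -0.0962]
(0.583, 0.0765, 0.5) shift [-0.5289 -0.343  -0.0957]
```

>>> carry_out:
  targets:
    - {"hand": 100, "x": 0, "y": 0, "z": -0.05, "az": -0.1}
    - {"hand": 90, "x": -0.03, "y": -0.02, "z": -0.096, "az": -0.22}
    - {"hand": 80, "x": -0.07, "y": -0.045, "z": -0.096, "az": -0.322}
    - {"hand": 70, "x": -0.11, "y": -0.072, "z": -0.096, "az": -0.322}
    - {"hand": 65, "x": -0.155, "y": -0.1, "z": -0.096, "az": -0.322}
    - {"hand": 65, "x": -0.2, "y": -0.13, "z": -0.096, "az": -0.322}
    - {"hand": 65, "x": -0.245, "y": -0.16, "z": -0.096, "az": -0.322}
    - {"hand": 65, "x": -0.29, "y": -0.19, "z": -0.096, "az": -0.322}
  newtons: 30

```text
schema error: expected keys hand, x, y, z, ax, ay, az
```

```bash
python3 -c "
from h import *
shift((.583,.0765,.5),(.583,.0765,.433))"
```

```text
t 0.1 pos [0.1897 0.569  0.4038] turn to go [-0.0016 -0.0004 -0.3218] q [ 1.16  0.13  1.49 -0.    1.52 -0.09]
(0.583, 0.0765, 0.5) shift [-0.5289 -0.343  -0.0957]
(0.583, 0.0765, 0.433) shift [-0.5289 -0.3429 -0.0287]
```

>>> carry_out:
  targets:
    - {"hand": 100, "x": 0, "y": 0, "z": -0.05, "ax": 0, "ay": 0, "az": -0.1}
    - {"hand": 90, "x": -0.03, "y": -0.02, "z": -0.096, "ax": 0, "ay": 0, "az": -0.22}
    - {"hand": 80, "x": -0.07, "y": -0.045, "z": -0.096, "ax": 0, "ay": 0, "az": -0.322}
    - {"hand": 70, "x": -0.11, "y": -0.072, "z": -0.096, "ax": 0, "ay": 0, "az": -0.322}
    - {"hand": 65, "x": -0.155, "y": -0.1, "z": -0.096, "ax": 0, "ay": 0, "az": -0.322}
    - {"hand": 65, "x": -0.2, "y": -0.13, "z": -0.096, "ax": 0, "ay": 0, "az": -0.322}
    - {"hand": 65, "x": -0.245, "y": -0.16, "z": -0.096, "ax": 0, "ay": 0, "az": -0.322}
    - {"hand": 65, "x": -0.29, "y": -0.19, "z": -0.096, "ax": 0, "ay": 0, "az": -0.322}
  newtons: 30

```text
t: 1.1
tool_pos: [0.4055, 0.2957, 0.5004]
orientation: [0.001, -3.141, 0.0]
force: [0.5, 0.1, 0.3]
opening: 0.0604
gripper_force: 0.0
```

```bash
python3 -c "
from h import *
shift((.583,.0765,.5),(.583,.0765,.433))"
```

```text
t 1.1 pos [0.4055 0.2957 0.5004] turn to go [-0.0002 -0.0004  0.0004] q [ 0.53 -0.16  1.6   0.    1.7  -1.04]
(0.583, 0.0765, 0.5) shift [-0.1774 -0.2193  0.0003]
(0.583, 0.0765, 0.433) shift [-0.1775 -0.2192  0.0673]
```

>>> carry_out:
  targets:
    - {"hand": 65, "x": -0.035, "y": -0.043, "z": 0, "ax": 0, "ay": 0, "az": 0}
    - {"hand": 65, "x": -0.07, "y": -0.086, "z": 0, "ax": 0, "ay": 0, "az": 0}
    - {"hand": 65, "x": -0.105, "y": -0.13, "z": 0, "ax": 0, "ay": 0, "az": 0}
    - {"hand": 65, "x": -0.14, "y": -0.173, "z": 0, "ax": 0, "ay": 0, "az": 0}
    - {"hand": 65, "x": -0.165, "y": -0.204, "z": 0, "ax": 0, "ay": 0, "az": 0}
    - {"hand": 65, "x": -0.1775, "y": -0.219, "z": 0, "ax": 0, "ay": 0, "az": 0}
    - {"hand": 65, "x": -0.1775, "y": -0.219, "z": 0, "ax": 0, "ay": 0, "az": 0}

```text
t: 1.98
tool_pos: [0.5826, 0.0779, 0.5001]
orientation: [-0.002, -3.14, -0.0]
force: [-0.4, 0.2, 0.6]
opening: 0.0601
gripper_force: 0.0
```

Run:
```python
from h import *
np.set_printoptions(precision=4,suppress=True)
shift((.583,.0765,.433))
p=camera_params("wrist");im,D=read_camera("wrist");cv2.imwrite("pics/w1.png",im);P=cloud(p,D)
for n,z,c in (("pink",.277,(.583,.0765)),("green",.267,(.583,-.03)),("white",.152,(.634,.0205))):
    m=(abs(P[...,2]-z)<.005)&(np.hypot(P[...,0]-c[0],P[...,1]-c[1])<.04)
    q=P[m];
    if len(q): print(n,len(q),q.mean(0),cv2.minEnclosingCircle(q[:,:2].astype(np.float32)*1000))
```

```text
t 1.975 pos [0.5826 0.0779 0.5001] turn to go [ 0.0002 -0.0012 -0.0012] q [ 0.05  0.08  1.37  0.    1.69 -1.52]
(0.583, 0.0765, 0.433) shift [-0.0005 -0.0014  0.0671]
pink 2519 [0.5759 0.0747 0.2755] ((576.8660278320312, 74.86676788330078), 17.050430297851562)
green 2227 [ 0.5791 -0.0308  0.2666] ((579.8924560546875, -32.11723327636719), 16.653364181518555)
white 1617 [0.6276 0.0204 0.1515] ((630.6361083984375, 18.76405143737793), 23.490251541137695)
```

View pics/w1.png

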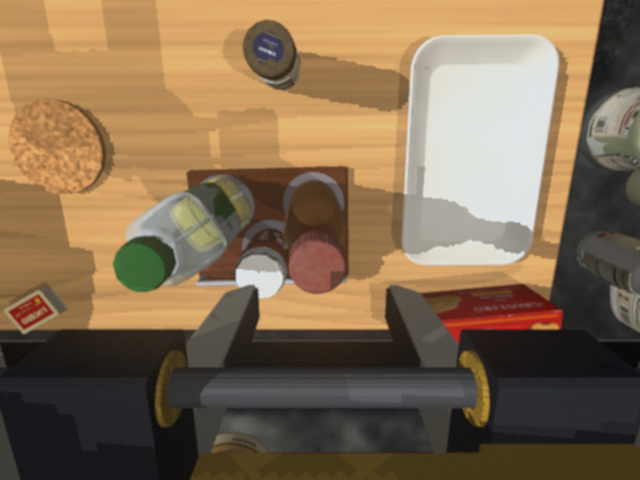

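Run:
```python
from h import *
np.set_printoptions(precision=4,suppress=True)
p=camera_params("scene");im=cv2.imread("pics/scene0.png");D=np.load("pics/scene0.npy");P=cloud(p,D)
for n,z,c in (("pink",.277,(.583,.0765)),("green",.267,(.583,-.03)),("white",.152,(.634,.0205)),("spice",.157,(.444,.038)),("triv",.060,(.522,-.207))):
    rad=.04 if n!="triv" else .07
    m=(abs(P[...,2]-z)<.004)&(np.hypot(P[...,0]-c[0],P[...,1]-c[1])<rad)
    q=P[m]
    if len(q): print(n,len(q),q.mean(0),cv2.minEnclosingCircle(q[:,:2].astype(np.float32)*1000))
p=camera_params("wrist");shift()
import time
p=camera_params("wrist");im,D=read_camera("wrist");P=cloud(p,D)
for n,z,c in (("pink",.277,(.583,.0765)),("green",.267,(.583,-.03)),("white",.152,(.634,.0205)),("spice",.157,(.444,.038))):
    m=(abs(P[...,2]-z)<.005)&(np.hypot(P[...,0]-c[0],P[...,1]-c[1])<.04)
    q=P[m];
    if len(q): print(n,len(q),q.mean(0),cv2.minEnclosingCircle(q[:,:2].astype(np.float32)*1000))
m=abs(P[...,2]-.052)<.01;print(np.median(P[m],0),[np.round(np.median(P[v-3:v+4,u-3:u+4].reshape(-1,3),0),4) for u,v in((330,120),(560,300),(150,60),(60,230))])
```

```text
pink 150 [0.5791 0.0735 0.2747] ((579.4285278320312, 73.79367065429688), 17.1302433013916)
green 171 [ 0.5788 -0.0318  0.2657] ((579.3072509765625, -31.48064422607422), 16.854660034179688)
white 103 [0.6257 0.03   0.1509] ((629.90185546875, 23.753358840942383), 22.713640213012695)
spice 291 [0.4392 0.036  0.1557] ((440.11260986328125, 35.99604034423828), 20.973840713500977)
triv 1670 [ 0.5167 -0.209   0.0588] ((517.8134765625, -208.3621368408203), 50.90034103393555)
t 2.025 pos [0.5821 0.0788 0.5004] turn to go [ 0.0005 -0.001   0.    ] q [ 0.05  0.08  1.37  0.    1.69 -1.52]
pink 2513 [0.5754 0.0752 0.2754] ((576.3790283203125, 75.1341781616211), 17.024648666381836)
green 2227 [ 0.5791 -0.0308  0.2665] ((580.0216064453125, -32.03721237182617), 16.47138214111328)
white 1595 [0.6275 0.0204 0.1515] ((630.6052856445312, 18.822473526000977), 23.488309860229492)
spice 2325 [0.4404 0.0362 0.1566] ((440.34918212890625, 35.91460418701172), 20.164758682250977)
[0.5087 0.0331 0.0518] [array([0.4899, 0.0874, 0.0514]), array([ 0.7283,  0.4125, -0.0071]), array([ 0.4311, -0.0984,  0.0513]), array([ 0.612 , -0.2263,  0.0515])]
```

>>> carry_out:
  targets:
    - {"hand": 65, "x": 0.002, "y": -0.002, "z": 0.02, "ax": 0, "ay": 0, "az": 0}
    - {"hand": 65, "x": 0.0035, "y": -0.0035, "z": 0.045, "ax": 0, "ay": 0, "az": 0}
    - {"hand": 65, "x": 0.0035, "y": -0.0035, "z": 0.067, "ax": 0, "ay": 0, "az": 0}
    - {"hand": 65, "x": 0.0035, "y": -0.0035, "z": 0.067, "ax": 0, "ay": 0, "az": 0}
    - {"hand": 25, "x": 0.0035, "y": -0.0035, "z": 0.067, "ax": 0, "ay": 0, "az": 0}
    - {"hand": 20, "x": 0.0035, "y": -0.0035, "z": 0.067, "ax": 0, "ay": 0, "az": 0}
    - {"hand": 10, "x": 0.0035, "y": -0.0035, "z": 0.067, "ax": 0, "ay": 0, "az": 0}
    - {"hand": 10, "x": 0.0035, "y": -0.0035, "z": 0.067, "ax": 0, "ay": 0, "az": 0}
  newtons: 35

```text
t: 3.08
tool_pos: [0.579, 0.0747, 0.4347]
orientation: [-0.0, 3.14, -0.0]
force: [0.4, 0.8, 3.7]
opening: 0.033
gripper_force: 35.0
```

```bash
python3 -c "
from h import *
shift((.579,.0748,.433));s=read_state();print(s['force'],s['opening'],s['gripper_force'])"
```

```text
t 3.075 pos [0.579  0.0747 0.4347] turn to go [-0.      0.0017  0.0001] q [ 0.04  0.08  1.49 -0.    1.57 -1.53]
(0.579, 0.0748, 0.433) shift [0.     0.0001 0.0017]
[0.40756118 0.79047825 3.65846183] 0.0330479356419691 34.96206563919259
```

>>> carry_out:
  targets:
    - {"hand": 10, "x": 0, "y": 0, "z": -0.005, "ax": 0, "ay": 0, "az": 0}
    - {"hand": 10, "x": 0, "y": 0, "z": -0.018, "ax": 0, "ay": 0, "az": 0}
    - {"hand": 10, "x": 0, "y": 0, "z": -0.035, "ax": 0, "ay": 0, "az": 0}
    - {"hand": 10, "x": 0, "y": 0.005, "z": -0.05, "ax": 0, "ay": 0, "az": 0}
    - {"hand": 10, "x": 0, "y": 0.018, "z": -0.058, "ax": 0, "ay": 0, "az": 0}
    - {"hand": 10, "x": 0, "y": 0.036, "z": -0.06, "ax": 0, "ay": 0, "az": 0}
    - {"hand": 10, "x": 0, "y": 0.056, "z": -0.06, "ax": 0, "ay": 0, "az": 0}
    - {"hand": 10, "x": 0, "y": 0.076, "z": -0.06, "ax": 0, "ay": 0, "az": 0}

```text
t: 4.08
tool_pos: [0.5786, 0.1526, 0.4929]
orientation: [0.001, -3.14, 0.0]
force: [-1.6, -0.0, -4.0]
opening: 0.0328
gripper_force: 35.0
```

>>> carry_out:
  targets:
    - {"hand": 10, "x": 0, "y": 0.02, "z": 0, "ax": 0, "ay": 0, "az": 0}
    - {"hand": 10, "x": 0, "y": 0.04, "z": 0, "ax": 0, "ay": 0, "az": 0}
    - {"hand": 10, "x": 0, "y": 0.06, "z": 0, "ax": 0, "ay": 0, "az": 0}
    - {"hand": 10, "x": 0, "y": 0.076, "z": 0, "ax": 0, "ay": 0, "az": 0}
    - {"hand": 10, "x": 0, "y": 0.085, "z": 0.003, "ax": 0, "ay": 0, "az": 0}
    - {"hand": 10, "x": 0, "y": 0.087, "z": 0.015, "ax": 0, "ay": 0, "az": 0}
    - {"hand": 10, "x": 0, "y": 0.087, "z": 0.03, "ax": 0, "ay": 0, "az": 0}
    - {"hand": 10, "x": 0, "y": 0.087, "z": 0.045, "ax": 0, "ay": 0, "az": 0}

```text
t: 5.08
tool_pos: [0.5787, 0.2372, 0.4469]
orientation: [-0.001, -3.14, 0.001]
force: [0.5, 0.0, -3.6]
opening: 0.0331
gripper_force: 35.0
```

```bash
python3 -c "
from h import *
shift((.579,.238,.429));s=read_state();print(s['force'],s['opening'],s['gripper_force'])
im,D=read_camera('scene');cv2.imwrite('pics/s2.png',im[100:400,150:480])"
```

```text
t 5.075 pos [0.5787 0.2372 0.4469] turn to go [-0.0006 -0.0012 -0.0005] q [ 0.31  0.19  1.35 -0.    1.61 -1.26]
(0.579, 0.238, 0.429) shift [-0.0003  0.0008  0.0179]
[ 0.51965166  0.04990038 -3.61380356] 0.033110291756909466 34.97910192085328
```

View pics/s2.png

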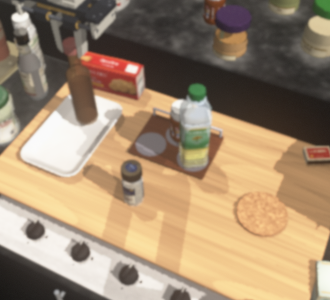

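>>> carry_out:
  targets:
    - {"hand": 10, "x": 0, "y": 0, "z": 0.007, "ax": 0, "ay": 0, "az": 0}
    - {"hand": 10, "x": 0, "y": 0, "z": 0.013, "ax": 0, "ay": 0, "az": 0}
    - {"hand": 10, "x": 0, "y": 0, "z": 0.016, "ax": 0, "ay": 0, "az": 0}
    - {"hand": 10, "x": 0, "y": 0, "z": 0.018, "ax": 0, "ay": 0, "az": 0}
    - {"hand": 10, "x": 0, "y": 0, "z": 0.018, "ax": 0, "ay": 0, "az": 0}

```text
t: 5.75
tool_pos: [0.5788, 0.2378, 0.4308]
orientation: [-0.001, 3.141, 0.0]
force: [-0.3, 0.4, -3.6]
opening: 0.0327
gripper_force: 35.0
```

>>> carry_out:
  targets:
    - {"hand": 10, "x": 0, "y": 0, "z": 0.0015, "ax": 0, "ay": 0, "az": 0}
    - {"hand": 10, "x": 0, "y": 0, "z": 0.003, "ax": 0, "ay": 0, "az": 0}
    - {"hand": 10, "x": 0, "y": 0, "z": 0.003, "ax": 0, "ay": 0, "az": 0}

```text
t: 6.12
tool_pos: [0.5789, 0.2378, 0.4286]
orientation: [-0.0, 3.14, 0.001]
force: [-0.3, -0.5, 0.4]
opening: 0.0327
gripper_force: 35.0
```

>>> carry_out:
  targets:
    - {"hand": 45, "x": 0, "y": 0, "z": 0, "ax": 0, "ay": 0, "az": 0}
    - {"hand": 60, "x": 0, "y": 0, "z": 0, "ax": 0, "ay": 0, "az": 0}
    - {"hand": 65, "x": 0, "y": 0, "z": 0, "ax": 0, "ay": 0, "az": 0}
    - {"hand": 65, "x": 0, "y": 0, "z": -0.02, "ax": 0, "ay": 0, "az": 0}
    - {"hand": 65, "x": 0, "y": 0, "z": -0.05, "ax": 0, "ay": 0, "az": 0}
    - {"hand": 65, "x": 0, "y": 0, "z": -0.072, "ax": 0, "ay": 0, "az": 0}
    - {"hand": 65, "x": 0, "y": -0.04, "z": -0.072, "ax": 0, "ay": 0, "az": 0}
    - {"hand": 65, "x": 0, "y": -0.09, "z": -0.072, "ax": 0, "ay": 0, "az": 0}

```text
t: 7.12
tool_pos: [0.5787, 0.1476, 0.502]
orientation: [-0.004, 3.139, 0.001]
force: [1.1, -0.4, -0.2]
opening: 0.0607
gripper_force: 0.0
```

```bash
python3 -c "
from h import *
shift((.58,-.0315,.5),(.58,-.0315,.430))"
```

```text
t 7.125 pos [0.5787 0.1476 0.502 ] turn to go [0.0005 0.0026 0.0023] q [ 0.16  0.1   1.34  0.    1.69 -1.41]
(0.58, -0.0315, 0.5) shift [-0.0009 -0.1791  0.0019]
(0.58, -0.0315, 0.43) shift [-0.0007 -0.1792  0.0719]
```

Run:
```python
from h import *
p=camera_params("scene");D=np.load("pics/scene0.npy");P=cloud(p,D)+[0,0,.0015]
for c in((.580,-.0315),(.579,.0748)):
  r=np.hypot(P[...,0]-c[0],P[...,1]-c[1])
  for z in np.arange(.20,.276,.006):
    m=(abs(P[...,2]-z)<.003)&(r<.04)
    if m.sum():print(round(z,3),m.sum(),np.round(np.percentile(r[m],[10,50,90]),4))
```

```text
0.2 67 [0.028  0.0315 0.0344]
0.206 74 [0.0294 0.0318 0.0348]
0.212 114 [0.0277 0.0308 0.0337]
0.218 145 [0.025  0.0281 0.0317]
0.224 158 [0.0203 0.0239 0.0272]
0.23 115 [0.0158 0.0186 0.0219]
0.236 50 [0.0129 0.0148 0.0165]
0.242 21 [0.0148 0.0174 0.0181]
0.248 69 [0.0146 0.016  0.0178]
0.254 35 [0.0145 0.0155 0.0167]
0.26 52 [0.0143 0.0157 0.017 ]
0.266 162 [0.0052 0.0117 0.0154]
0.272 19 [0.0035 0.0076 0.0137]
0.2 101 [0.0197 0.0236 0.0266]
0.206 104 [0.0155 0.0192 0.023 ]
0.212 56 [0.013  0.0153 0.018 ]
0.218 38 [0.0108 0.0134 0.0157]
0.224 30 [0.0112 0.0132 0.0152]
0.23 32 [0.0111 0.0123 0.0153]
0.236 41 [0.0103 0.0121 0.015 ]
0.242 25 [0.0102 0.0129 0.0144]
0.248 30 [0.0103 0.0123 0.0144]
0.254 18 [0.0119 0.0142 0.0175]
0.26 42 [0.0139 0.0152 0.0175]
0.266 41 [0.0139 0.0156 0.0179]
0.272 78 [0.0091 0.0147 0.0171]
```

>>> carry_out:
  targets:
    - {"hand": 65, "x": 0, "y": -0.03, "z": 0, "ax": 0, "ay": 0, "az": 0}
    - {"hand": 65, "x": 0, "y": -0.08, "z": 0, "ax": 0, "ay": 0, "az": 0}
    - {"hand": 65, "x": 0, "y": -0.13, "z": 0, "ax": 0, "ay": 0, "az": 0}
    - {"hand": 65, "x": -0.001, "y": -0.165, "z": 0, "ax": 0, "ay": 0, "az": 0}
    - {"hand": 65, "x": -0.001, "y": -0.179, "z": 0, "ax": 0, "ay": 0, "az": 0}
    - {"hand": 65, "x": -0.001, "y": -0.179, "z": 0, "ax": 0, "ay": 0, "az": 0}

```text
t: 7.88
tool_pos: [0.5799, -0.0315, 0.5006]
orientation: [0.002, 3.141, 0.0]
force: [-0.3, -0.4, -0.2]
opening: 0.0603
gripper_force: 0.0
```

```bash
python3 -c "
from h import *
shift((.58,-.0315,.5),(.58,-.0315,.432))"
```

```text
t 7.875 pos [ 0.5799 -0.0315  0.5006] turn to go [ 0.0002  0.0009 -0.0011] q [-0.14  0.06  1.39  0.    1.69 -1.71]
(0.58, -0.0315, 0.5) shift [-0.0001  0.      0.0006]
(0.58, -0.0315, 0.432) shift [-0.0001  0.      0.0686]
```

>>> carry_out:
  targets:
    - {"hand": 65, "x": 0, "y": 0, "z": 0.025, "ax": 0, "ay": 0, "az": 0}
    - {"hand": 65, "x": 0, "y": 0, "z": 0.05, "ax": 0, "ay": 0, "az": 0}
    - {"hand": 65, "x": 0, "y": 0, "z": 0.07, "ax": 0, "ay": 0, "az": 0}
    - {"hand": 65, "x": 0, "y": 0, "z": 0.07, "ax": 0, "ay": 0, "az": 0}
    - {"hand": 25, "x": 0, "y": 0, "z": 0.07, "ax": 0, "ay": 0, "az": 0}
    - {"hand": 10, "x": 0, "y": 0, "z": 0.07, "ax": 0, "ay": 0, "az": 0}
    - {"hand": 10, "x": 0, "y": 0, "z": 0.07, "ax": 0, "ay": 0, "az": 0}
    - {"hand": 10, "x": 0, "y": 0, "z": 0.07, "ax": 0, "ay": 0, "az": 0}

```text
t: 8.88
tool_pos: [0.58, -0.0313, 0.4305]
orientation: [-0.0, 3.14, -0.0]
force: [0.3, 0.1, 2.3]
opening: 0.0301
gripper_force: 35.0
```

>>> carry_out:
  targets:
    - {"hand": 10, "x": 0, "y": 0, "z": -0.004, "ax": 0, "ay": 0, "az": 0}
    - {"hand": 10, "x": 0, "y": 0, "z": -0.015, "ax": 0, "ay": 0, "az": 0}
    - {"hand": 10, "x": 0, "y": 0, "z": -0.033, "ax": 0, "ay": 0, "az": 0}
    - {"hand": 10, "x": 0, "y": 0, "z": -0.053, "ax": 0, "ay": 0, "az": 0}
    - {"hand": 10, "x": 0, "y": 0, "z": -0.073, "ax": 0, "ay": 0, "az": 0}
    - {"hand": 10, "x": 0, "y": 0, "z": -0.093, "ax": 0, "ay": 0, "az": 0}
    - {"hand": 10, "x": 0.004, "y": 0.005, "z": -0.108, "ax": 0, "ay": 0, "az": 0}
    - {"hand": 10, "x": 0.015, "y": 0.02, "z": -0.12, "ax": 0, "ay": 0, "az": 0}

```text
t: 9.88
tool_pos: [0.5645, -0.011, 0.5508]
orientation: [0.001, 3.141, -0.0]
force: [0.2, -0.6, -3.1]
opening: 0.0302
gripper_force: 35.0
```

>>> carry_out:
  targets:
    - {"hand": 10, "x": 0.012, "y": 0.02, "z": 0, "ax": 0, "ay": 0, "az": 0}
    - {"hand": 10, "x": 0.025, "y": 0.045, "z": 0, "ax": 0, "ay": 0, "az": 0}
    - {"hand": 10, "x": 0.038, "y": 0.07, "z": 0, "ax": 0, "ay": 0, "az": 0}
    - {"hand": 10, "x": 0.051, "y": 0.095, "z": 0, "ax": 0, "ay": 0, "az": 0}
    - {"hand": 10, "x": 0.064, "y": 0.12, "z": 0, "ax": 0, "ay": 0, "az": 0}
    - {"hand": 10, "x": 0.077, "y": 0.145, "z": 0, "ax": 0, "ay": 0, "az": 0}
    - {"hand": 10, "x": 0.085, "y": 0.17, "z": 0, "ax": 0, "ay": 0, "az": 0}
    - {"hand": 10, "x": 0.085, "y": 0.195, "z": 0, "ax": 0, "ay": 0, "az": 0}

```text
t: 10.88
tool_pos: [0.478, 0.1856, 0.5492]
orientation: [0.002, -3.141, -0.0]
force: [0.2, -0.8, -2.7]
opening: 0.0301
gripper_force: 35.0
```

>>> carry_out:
  targets:
    - {"hand": 10, "x": 0, "y": 0.02, "z": 0, "ax": 0, "ay": 0, "az": 0}
    - {"hand": 10, "x": 0, "y": 0.036, "z": 0, "ax": 0, "ay": 0, "az": 0}
    - {"hand": 10, "x": 0, "y": 0.048, "z": 0.004, "ax": 0, "ay": 0, "az": 0}
    - {"hand": 10, "x": 0, "y": 0.054, "z": 0.02, "ax": 0, "ay": 0, "az": 0}
    - {"hand": 10, "x": 0, "y": 0.054, "z": 0.045, "ax": 0, "ay": 0, "az": 0}
    - {"hand": 10, "x": 0, "y": 0.054, "z": 0.07, "ax": 0, "ay": 0, "az": 0}
    - {"hand": 10, "x": 0, "y": 0.054, "z": 0.095, "ax": 0, "ay": 0, "az": 0}
    - {"hand": 10, "x": 0, "y": 0.054, "z": 0.108, "ax": 0, "ay": 0, "az": 0}

```text
t: 11.88
tool_pos: [0.4794, 0.2372, 0.4388]
orientation: [-0.001, -3.138, 0.002]
force: [-0.3, -0.4, -1.8]
opening: 0.0296
gripper_force: 35.0
```

```bash
python3 -c "
from h import *
shift((.480,.238,.4245));s=read_state();print(s['force'],s['opening'],s['gripper_force'])"
```

```text
t 11.875 pos [0.4794 0.2372 0.4388] turn to go [-0.0014 -0.0032 -0.0005] q [ 0.36 -0.06  1.62 -0.    1.58 -1.21]
(0.48, 0.238, 0.4245) shift [-0.0006  0.0008  0.0143]
[-0.25625664 -0.39995918 -1.82435834] 0.029638202895209395 34.99956429004669
```

>>> carry_out:
  targets:
    - {"hand": 10, "x": 0, "y": 0, "z": 0.006, "ax": 0, "ay": 0, "az": 0}
    - {"hand": 10, "x": 0, "y": 0, "z": 0.011, "ax": 0, "ay": 0, "az": 0}
    - {"hand": 10, "x": 0, "y": 0, "z": 0.014, "ax": 0, "ay": 0, "az": 0}
    - {"hand": 10, "x": 0, "y": 0, "z": 0.016, "ax": 0, "ay": 0, "az": 0}
    - {"hand": 10, "x": 0, "y": 0, "z": 0.018, "ax": 0, "ay": 0, "az": 0}
    - {"hand": 10, "x": 0, "y": 0, "z": 0.018, "ax": 0, "ay": 0, "az": 0}

```text
t: 12.62
tool_pos: [0.4799, 0.2378, 0.4243]
orientation: [-0.0, 3.141, 0.0]
force: [-0.8, -0.7, 0.0]
opening: 0.0294
gripper_force: 35.0
```

>>> carry_out:
  targets:
    - {"hand": 45, "x": 0, "y": 0, "z": 0, "ax": 0, "ay": 0, "az": 0}
    - {"hand": 60, "x": 0, "y": 0, "z": 0, "ax": 0, "ay": 0, "az": 0}
    - {"hand": 65, "x": 0, "y": 0, "z": 0, "ax": 0, "ay": 0, "az": 0}
    - {"hand": 65, "x": 0, "y": 0, "z": -0.025, "ax": 0, "ay": 0, "az": 0}
    - {"hand": 75, "x": 0, "y": 0, "z": -0.06, "ax": 0, "ay": 0, "az": 0}
    - {"hand": 80, "x": 0, "y": -0.02, "z": -0.078, "ax": 0, "ay": 0, "az": 0}
    - {"hand": 80, "x": 0, "y": -0.07, "z": -0.078, "ax": 0, "ay": 0, "az": 0}
    - {"hand": 80, "x": -0.01, "y": -0.12, "z": -0.078, "ax": 0, "ay": 0, "az": 0}

```text
t: 13.62
tool_pos: [0.4893, 0.1159, 0.5018]
orientation: [-0.002, 3.141, -0.0]
force: [-0.3, -1.0, -0.8]
opening: 0.0744
gripper_force: 0.0
```

>>> carry_out:
  targets:
    - {"hand": 80, "x": -0.03, "y": -0.03, "z": 0, "ax": 0, "ay": 0, "az": 0}
    - {"hand": 80, "x": -0.07, "y": -0.06, "z": 0, "ax": 0, "ay": 0, "az": 0}
    - {"hand": 80, "x": -0.11, "y": -0.085, "z": 0, "ax": 0, "ay": 0, "az": 0}
    - {"hand": 80, "x": -0.14, "y": -0.1, "z": 0, "ax": 0, "ay": 0, "az": 0}
    - {"hand": 80, "x": -0.14, "y": -0.1, "z": 0, "ax": 0, "ay": 0, "az": 0}
    - {"hand": 80, "x": -0.14, "y": -0.1, "z": 0, "ax": 0, "ay": 0, "az": 0}

```text
t: 14.38
tool_pos: [0.6293, 0.0173, 0.5013]
orientation: [-0.0, -3.14, -0.0]
force: [-0.6, 0.6, -1.0]
opening: 0.0746
gripper_force: 0.0
```

Run:
```python
from h import *
shift((.631,.019,.309))
for n in("wrist","scene"):
    p=camera_params(n);im,D=read_camera(n);cv2.imwrite(f"pics/{n}3.png",im);np.savez(f"pics/{n}3.npz",D=D,**p)
```

```text
t 14.375 pos [0.6293 0.0173 0.5013] turn to go [ 0.0001 -0.0011 -0.0002] q [-0.05  0.19  1.24  0.    1.71 -1.62]
(0.631, 0.019, 0.309) shift [-0.0019  0.0016  0.1923]
```

View pics/wrist3.png

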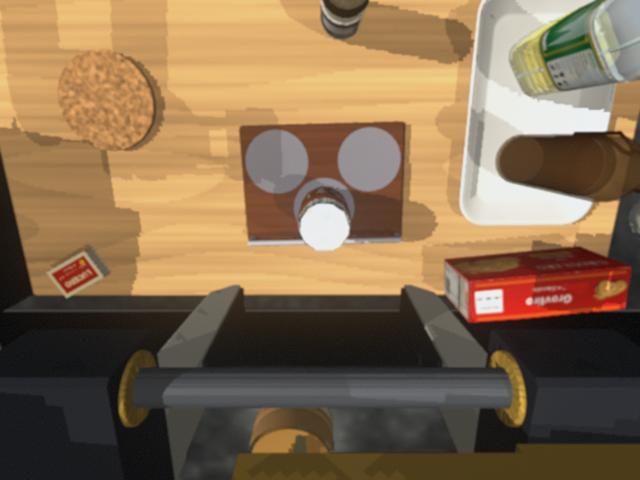

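Run:
```python
from h import *
np.set_printoptions(precision=4,suppress=True)
for n in("wrist","scene"):
    f=np.load(f"pics/{n}3.npz");p={k:f[k] for k in f.files};P=cloud(p,f["D"]);im=cv2.imread(f"pics/{n}3.png");hsv=cv2.cvtColor(im,cv2.COLOR_BGR2HSV)
    gray=(hsv[...,1]<60)&(im.max(2)>80)&(abs(P[...,2]-.061)<.004)
    for nm,c in dict(L=(.576,.068),Rr=(.576,-.032)).items():
        m=gray&(np.hypot(P[...,0]-c[0],P[...,1]-c[1])<.045)
        m=cv2.morphologyEx(m.astype(np.uint8),cv2.MORPH_OPEN,np.ones((3,3)))
        q=plane(p,np.argwhere(m)[:,::-1],.062)[:,:2].astype(np.float32)*1000
        print(n,nm,m.sum(),q.mean(0),cv2.minEnclosingCircle(q))
    for nm,z,c,r in (("jar",.152,(.631,.019),.04),("triv",.060,(.519,-.208),.07)):
        m=(abs(P[...,2]-z+.001)<.0045)&(np.hypot(P[...,0]-c[0],P[...,1]-c[1])<r)
        q=P[m][:,:2].astype(np.float32)*1000
        print(n,nm,m.sum(),q.mean(0),cv2.minEnclosingCircle(q))
    m=(hsv[...,0]<20)&(hsv[...,2]<130)&(abs(P[...,2]-.061)<.005)&(abs(P[...,0]-.6)<.09)&(abs(P[...,1]-.02)<.11)
    m|=gray&(abs(P[...,0]-.6)<.09)&(abs(P[...,1]-.02)<.11)
    m=cv2.morphologyEx(m.astype(np.uint8),cv2.MORPH_OPEN,np.ones((3,3)))
    print(cv2.minAreaRect(plane(p,np.argwhere(m)[:,::-1],.062)[:,:2].astype(np.float32)*1000))
```

```text
wrist L 3247 [578.1343  67.0907] ((581.1865844726562, 64.46427917480469), 38.76103973388672)
wrist Rr 3157 [580.1241 -31.7066] ((582.9268798828125, -28.760652542114258), 38.04630661010742)
wrist jar 1974 [629.7057  18.7106] ((630.8606567382812, 18.884553909301758), 23.6081485748291)
wrist triv 7682 [ 517.2585 -208.2879] ((521.6636352539062, -201.8482208251953), 58.28280258178711)
((603.6356201171875, 18.53661346435547), (125.29114532470703, 175.10739135742188), 1.3868967294692993)
scene L 564 [576.0132  66.3204] ((576.7783813476562, 67.20706939697266), 34.3084602355957)
scene Rr 592 [579.2528 -32.977 ] ((579.3348388671875, -32.58047866821289), 33.992958068847656)
scene jar 278 [628.5642  18.8936] ((630.1139526367188, 19.60008430480957), 23.878568649291992)
scene triv 1755 [ 516.2102 -209.1774] ((514.0634155273438, -216.68629455566406), 60.37152862548828)
((599.7613525390625, 17.149375915527344), (126.93666076660156, 173.6443634033203), 1.0376750230789185)
```

>>> carry_out:
  targets:
    - {"hand": 80, "x": -0.001, "y": 0.0015, "z": 0.04, "ax": 0, "ay": 0, "az": 0}
    - {"hand": 80, "x": -0.001, "y": 0.0015, "z": 0.09, "ax": 0, "ay": 0, "az": 0}
    - {"hand": 80, "x": -0.001, "y": 0.0015, "z": 0.13, "ax": 0, "ay": 0, "az": 0}
    - {"hand": 80, "x": -0.001, "y": 0.0015, "z": 0.16, "ax": 0, "ay": 0, "az": 0}
    - {"hand": 80, "x": -0.001, "y": 0.0015, "z": 0.18, "ax": 0, "ay": 0, "az": 0}
    - {"hand": 80, "x": -0.001, "y": 0.0015, "z": 0.195, "ax": 0, "ay": 0, "az": 0}
    - {"hand": 80, "x": -0.001, "y": 0.0015, "z": 0.195, "ax": 0, "ay": 0, "az": 0}

```text
t: 15.35
tool_pos: [0.6305, 0.0195, 0.3062]
orientation: [0.001, -3.14, -0.0]
force: [0.4, -0.3, 0.7]
opening: 0.0744
gripper_force: 0.0
```

>>> carry_out:
  targets:
    - {"hand": 55, "x": 0, "y": 0, "z": 0, "ax": 0, "ay": 0, "az": 0}
    - {"hand": 40, "x": 0, "y": 0, "z": 0, "ax": 0, "ay": 0, "az": 0}
    - {"hand": 35, "x": 0, "y": 0, "z": 0, "ax": 0, "ay": 0, "az": 0}
    - {"hand": 35, "x": 0, "y": 0, "z": 0, "ax": 0, "ay": 0, "az": 0}
  newtons: 20

```text
t: 15.85
tool_pos: [0.6311, 0.0193, 0.3075]
orientation: [-0.0, 3.14, -0.0]
force: [-0.5, 1.0, 3.3]
opening: 0.0464
gripper_force: 20.0
```

>>> carry_out:
  targets:
    - {"hand": 35, "x": 0, "y": 0, "z": -0.008, "ax": 0, "ay": 0, "az": 0}
    - {"hand": 35, "x": 0, "y": 0, "z": -0.025, "ax": 0, "ay": 0, "az": 0}
    - {"hand": 35, "x": 0.004, "y": -0.008, "z": -0.042, "ax": 0, "ay": 0, "az": 0}
    - {"hand": 35, "x": 0.015, "y": -0.03, "z": -0.05, "ax": 0, "ay": 0, "az": 0}
    - {"hand": 35, "x": 0.03, "y": -0.06, "z": -0.05, "ax": 0, "ay": 0, "az": 0}
    - {"hand": 35, "x": 0.045, "y": -0.09, "z": -0.05, "ax": 0, "ay": 0, "az": 0}
    - {"hand": 35, "x": 0.06, "y": -0.12, "z": -0.05, "ax": 0, "ay": 0, "az": 0}
    - {"hand": 35, "x": 0.075, "y": -0.15, "z": -0.05, "ax": 0, "ay": 0, "az": 0}

```text
t: 16.85
tool_pos: [0.5543, -0.1329, 0.3571]
orientation: [0.001, 3.142, -0.001]
force: [0.8, -0.2, -1.3]
opening: 0.0467
gripper_force: 20.0
```

>>> carry_out:
  targets:
    - {"hand": 35, "x": 0.014, "y": -0.028, "z": 0, "ax": 0, "ay": 0, "az": 0}
    - {"hand": 35, "x": 0.027, "y": -0.054, "z": 0, "ax": 0, "ay": 0, "az": 0}
    - {"hand": 35, "x": 0.036, "y": -0.072, "z": 0, "ax": 0, "ay": 0, "az": 0}
    - {"hand": 35, "x": 0.0385, "y": -0.078, "z": 0.005, "ax": 0, "ay": 0, "az": 0}
    - {"hand": 35, "x": 0.0385, "y": -0.078, "z": 0.022, "ax": 0, "ay": 0, "az": 0}
    - {"hand": 35, "x": 0.0385, "y": -0.078, "z": 0.038, "ax": 0, "ay": 0, "az": 0}
    - {"hand": 35, "x": 0.0385, "y": -0.078, "z": 0.047, "ax": 0, "ay": 0, "az": 0}
    - {"hand": 35, "x": 0.0385, "y": -0.078, "z": 0.047, "ax": 0, "ay": 0, "az": 0}

```text
t: 17.85
tool_pos: [0.5172, -0.208, 0.3082]
orientation: [0.002, -3.139, -0.002]
force: [0.2, 1.0, -1.0]
opening: 0.0473
gripper_force: 20.0
```

Run:
```python
from h import *
shift((.517,-.2085,.3055));print(read_state()["force"])
np.set_printoptions(precision=4,suppress=True)
for n in("scene","top"):
    p=camera_params(n);im,D=read_camera(n);cv2.imwrite(f"pics/{n}4.png",im[150:400,330:520])
```

```text
t 17.85 pos [ 0.5172 -0.208   0.3082] turn to go [ 0.0012 -0.0024  0.0011] q [-0.47  0.08  1.72  0.    1.34 -2.05]
(0.517, -0.2085, 0.3055) shift [ 0.0002 -0.0005  0.0027]
[ 0.15968608  1.00896584 -1.01529458]
```

View pics/scene4.png

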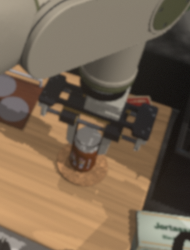

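>>> carry_out:
  targets:
    - {"hand": 35, "x": 0, "y": 0, "z": 0.0015, "ax": 0, "ay": 0, "az": 0}
    - {"hand": 35, "x": 0, "y": 0, "z": 0.003, "ax": 0, "ay": 0, "az": 0}
    - {"hand": 35, "x": 0, "y": 0, "z": 0.0045, "ax": 0, "ay": 0, "az": 0}
    - {"hand": 35, "x": 0, "y": 0, "z": 0.0045, "ax": 0, "ay": 0, "az": 0}

```text
t: 18.45
tool_pos: [0.5174, -0.2088, 0.3055]
orientation: [-0.0, 3.141, -0.0]
force: [0.3, -0.5, 0.4]
opening: 0.0465
gripper_force: 20.0
```

>>> carry_out:
  targets:
    - {"hand": 60, "x": 0, "y": 0, "z": 0, "ax": 0, "ay": 0, "az": 0}
    - {"hand": 75, "x": 0, "y": 0, "z": 0, "ax": 0, "ay": 0, "az": 0}
    - {"hand": 80, "x": 0, "y": 0, "z": 0, "ax": 0, "ay": 0, "az": 0}
    - {"hand": 80, "x": 0, "y": 0, "z": -0.025, "ax": 0, "ay": 0, "az": 0}
    - {"hand": 80, "x": 0, "y": 0, "z": -0.06, "ax": 0, "ay": 0, "az": 0}
    - {"hand": 75, "x": 0.005, "y": 0.02, "z": -0.09, "ax": 0, "ay": 0, "az": 0}
    - {"hand": 75, "x": 0.02, "y": 0.065, "z": -0.1, "ax": 0, "ay": 0, "az": 0}
    - {"hand": 75, "x": 0.035, "y": 0.115, "z": -0.1, "ax": 0, "ay": 0, "az": 0}

```text
t: 19.45
tool_pos: [0.4822, -0.0931, 0.4067]
orientation: [0.002, 3.139, -0.001]
force: [0.3, 1.1, 0.6]
opening: 0.0697
gripper_force: 0.0
```

>>> carry_out:
  targets:
    - {"hand": 75, "x": 0.014, "y": 0.045, "z": 0, "ax": 0, "ay": 0, "az": 0}
    - {"hand": 75, "x": 0.028, "y": 0.09, "z": 0, "ax": 0, "ay": 0, "az": 0}
    - {"hand": 75, "x": 0.039, "y": 0.12, "z": 0, "ax": 0, "ay": 0, "az": 0}
    - {"hand": 75, "x": 0.042, "y": 0.13, "z": 0, "ax": 0, "ay": 0, "az": 0}
    - {"hand": 75, "x": 0.042, "y": 0.13, "z": 0, "ax": 0, "ay": 0, "az": 0}
    - {"hand": 75, "x": 0.042, "y": 0.13, "z": 0, "ax": 0, "ay": 0, "az": 0}

```text
t: 20.2
tool_pos: [0.4407, 0.0355, 0.4052]
orientation: [0.001, 3.142, -0.001]
force: [-0.8, 0.3, 0.4]
opening: 0.0696
gripper_force: 0.0
```

Run:
```python
from h import *
shift((.4405,.0362,.311))
np.set_printoptions(precision=4,suppress=True)
p=camera_params("scene");im,D=read_camera("scene");P=cloud(p,D);cv2.imwrite("pics/scene5.png",im[100:400,200:520])
for nm,z,c,r in (("jar",.150,(.517,-.2088),.04),("triv",.060,(.517,-.2085),.06),("spice",.157,(.441,.036),.04)):
        m=(abs(P[...,2]-z+.001)<.0045)&(np.hypot(P[...,0]-c[0],P[...,1]-c[1])<r)
        q=P[m][:,:2].astype(np.float32)*1000
        if len(q):print(nm,m.sum(),q.mean(0),cv2.minEnclosingCircle(q))
```

```text
t 20.2 pos [0.4407 0.0355 0.4052] turn to go [-0.0004  0.     -0.0006] q [-0.04 -0.31  1.9  -0.    1.55 -1.61]
(0.4405, 0.0362, 0.311) shift [0.0002 0.0008 0.0942]
jar 409 [ 514.9811 -208.7266] ((516.2062377929688, -208.41848754882812), 23.261558532714844)
triv 1052 [ 504.3479 -210.5206] ((511.18011474609375, -209.8411407470703), 55.6435661315918)
spice 303 [438.981   35.7366] ((439.7474670410156, 36.966182708740234), 21.2603816986084)
```

View pics/scene5.png

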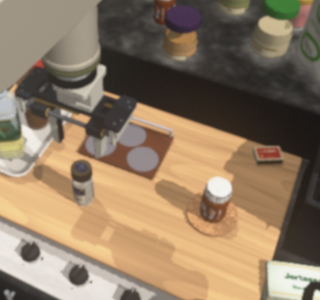

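>>> carry_out:
  targets:
    - {"hand": 75, "x": 0, "y": 0.0007, "z": 0.035, "ax": 0, "ay": 0, "az": 0}
    - {"hand": 75, "x": 0, "y": 0.0007, "z": 0.065, "ax": 0, "ay": 0, "az": 0}
    - {"hand": 75, "x": 0, "y": 0.0007, "z": 0.085, "ax": 0, "ay": 0, "az": 0}
    - {"hand": 75, "x": 0, "y": 0.0007, "z": 0.093, "ax": 0, "ay": 0, "az": 0}
    - {"hand": 60, "x": 0, "y": 0.0007, "z": 0.093, "ax": 0, "ay": 0, "az": 0}
    - {"hand": 40, "x": 0, "y": 0.0007, "z": 0.093, "ax": 0, "ay": 0, "az": 0}
    - {"hand": 25, "x": 0, "y": 0.0007, "z": 0.093, "ax": 0, "ay": 0, "az": 0}
    - {"hand": 25, "x": 0, "y": 0.0007, "z": 0.093, "ax": 0, "ay": 0, "az": 0}

```text
t: 21.25
tool_pos: [0.4406, 0.0369, 0.3131]
orientation: [-0.0, 3.14, -0.0]
force: [0.7, -1.3, 3.4]
opening: 0.0402
gripper_force: 20.0
```

>>> carry_out:
  targets:
    - {"hand": 25, "x": 0, "y": 0, "z": -0.008, "ax": 0, "ay": 0, "az": 0}
    - {"hand": 25, "x": 0, "y": 0, "z": -0.025, "ax": 0, "ay": 0, "az": 0}
    - {"hand": 25, "x": -0.008, "y": 0, "z": -0.042, "ax": 0, "ay": 0, "az": 0}
    - {"hand": 25, "x": -0.03, "y": -0.002, "z": -0.05, "ax": 0, "ay": 0, "az": 0}
    - {"hand": 25, "x": -0.06, "y": -0.005, "z": -0.05, "ax": 0, "ay": 0, "az": 0}
    - {"hand": 25, "x": -0.09, "y": -0.008, "z": -0.05, "ax": 0, "ay": 0, "az": 0}
    - {"hand": 25, "x": -0.12, "y": -0.012, "z": -0.05, "ax": 0, "ay": 0, "az": 0}
    - {"hand": 25, "x": -0.15, "y": -0.018, "z": -0.05, "ax": 0, "ay": 0, "az": 0}

```text
t: 22.25
tool_pos: [0.5915, 0.019, 0.3635]
orientation: [-0.001, 3.141, 0.0]
force: [-0.2, 0.3, -1.2]
opening: 0.0404
gripper_force: 20.0
```

>>> carry_out:
  targets:
    - {"hand": 25, "x": -0.022, "y": 0, "z": 0, "ax": 0, "ay": 0, "az": 0}
    - {"hand": 25, "x": -0.036, "y": 0, "z": 0, "ax": 0, "ay": 0, "az": 0}
    - {"hand": 25, "x": -0.04, "y": 0, "z": 0, "ax": 0, "ay": 0, "az": 0}
    - {"hand": 25, "x": -0.04, "y": 0, "z": 0.01, "ax": 0, "ay": 0, "az": 0}
    - {"hand": 25, "x": -0.04, "y": 0, "z": 0.022, "ax": 0, "ay": 0, "az": 0}
    - {"hand": 25, "x": -0.04, "y": 0, "z": 0.034, "ax": 0, "ay": 0, "az": 0}
    - {"hand": 25, "x": -0.04, "y": 0, "z": 0.034, "ax": 0, "ay": 0, "az": 0}

```text
t: 23.12
tool_pos: [0.6294, 0.0191, 0.3261]
orientation: [0.0, -3.138, -0.0]
force: [-0.5, -0.9, -0.9]
opening: 0.0403
gripper_force: 20.0
```

Run:
```python
from h import *
shift((.6305,.0187,.3231));print(read_state()["force"])
p=camera_params("wrist");im,D=read_camera("wrist");cv2.imwrite("pics/w6.png",im)
p=camera_params("scene");im,D=read_camera("scene");P=cloud(p,D)
m=(abs(P[...,2]-.17)<.006)&(np.hypot(P[...,0]-.63,P[...,1]-.019)<.03);print(m.sum(),P[m].mean(0))
```

```text
t 23.125 pos [0.6294 0.0191 0.3261] turn to go [ 0.0002 -0.0034  0.0002] q [-0.05  0.26  1.49 -0.    1.4  -1.62]
(0.6305, 0.0187, 0.3231) shift [-0.0011 -0.0004  0.003 ]
[-0.46583967 -0.88095009 -0.94398547]
261 [0.6250711  0.02036323 0.16966279]
```

View pics/w6.png

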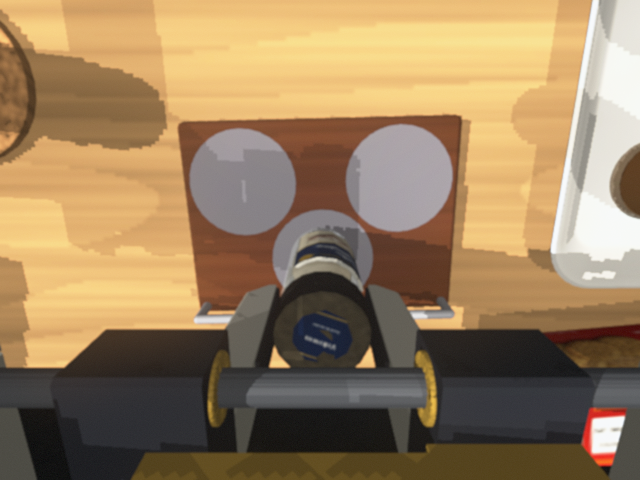

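>>> carry_out:
  targets:
    - {"hand": 25, "x": -0.0005, "y": -0.0005, "z": 0.002, "ax": 0, "ay": 0, "az": 0}
    - {"hand": 25, "x": -0.0005, "y": -0.0005, "z": 0.0035, "ax": 0, "ay": 0, "az": 0}
    - {"hand": 25, "x": -0.0005, "y": -0.0005, "z": 0.005, "ax": 0, "ay": 0, "az": 0}
    - {"hand": 25, "x": -0.0005, "y": -0.0005, "z": 0.005, "ax": 0, "ay": 0, "az": 0}

```text
t: 23.72
tool_pos: [0.6308, 0.0185, 0.3232]
orientation: [0.0, -3.142, 0.0]
force: [-0.0, 0.6, -1.8]
opening: 0.0403
gripper_force: 20.0
```

Run:
```python
from h import *
shift((.6305,.0187,.3231));print(read_state()["force"])
p=camera_params("wrist");im,D=read_camera("wrist");P=cloud(p,D);hsv=cv2.cvtColor(im,cv2.COLOR_BGR2HSV)
gray=(hsv[...,1]<75)&(im[...,0]>75)&(abs(P[...,2]-.061)<.004)
for c in((.577,.067),(.58,-.032)):
    m=gray&(np.hypot(P[...,0]-c[0],P[...,1]-c[1])<.045)
    m=cv2.morphologyEx(m.astype(np.uint8),cv2.MORPH_OPEN,np.ones((5,5)))
    cs=max(cv2.findContours(m,0,1)[0],key=cv2.contourArea)
    q=plane(p,np.argwhere(m)[:,::-1],.062)[:,:2];e=cv2.fitEllipse(cs)
    print(m.sum(),q.mean(0),plane(p,e[0],.062),e)
```

```text
t 23.725 pos [0.6308 0.0185 0.3232] turn to go [-0.     -0.      0.0002] q [-0.05  0.26  1.49 -0.    1.39 -1.62]
(0.6305, 0.0187, 0.3231) shift [0.0003 0.0002 0.0001]
[-0.00749498  0.61838546 -1.81571258]
9604 [0.57804415 0.06691773] [[0.5767755  0.06784832 0.062     ]] ((400.9968566894531, 174.3380889892578), (105.24515533447266, 111.1757583618164), 39.73262023925781)
9524 [ 0.58046848 -0.03128376] [[ 0.57917497 -0.03225028  0.062     ]] ((241.91302490234375, 178.08889770507812), (104.31871032714844, 110.90868377685547), 139.16268920898438)
```

>>> carry_out:
  targets:
    - {"hand": 25, "x": 0, "y": 0, "z": 0.001, "ax": 0, "ay": 0, "az": 0}
    - {"hand": 25, "x": 0, "y": 0, "z": 0.002, "ax": 0, "ay": 0, "az": 0}
    - {"hand": 25, "x": 0, "y": 0, "z": 0.002, "ax": 0, "ay": 0, "az": 0}

```text
t: 24.15
tool_pos: [0.6312, 0.0185, 0.3231]
orientation: [-0.0, 3.139, -0.0]
force: [-3.3, -0.4, 7.8]
opening: 0.0402
gripper_force: 20.0
```

>>> carry_out:
  targets:
    - {"hand": 25, "x": 0, "y": 0, "z": -0.001, "ax": 0, "ay": 0, "az": 0}
    - {"hand": 55, "x": 0, "y": 0, "z": -0.001, "ax": 0, "ay": 0, "az": 0}
    - {"hand": 70, "x": 0, "y": 0, "z": -0.001, "ax": 0, "ay": 0, "az": 0}
    - {"hand": 75, "x": 0, "y": 0, "z": -0.001, "ax": 0, "ay": 0, "az": 0}
    - {"hand": 75, "x": 0, "y": 0, "z": -0.03, "ax": 0, "ay": 0, "az": 0}
    - {"hand": 75, "x": 0, "y": 0, "z": -0.075, "ax": 0, "ay": 0, "az": 0}
    - {"hand": 75, "x": 0, "y": 0, "z": -0.125, "ax": 0, "ay": 0, "az": 0}
    - {"hand": 70, "x": 0, "y": 0, "z": -0.178, "ax": 0, "ay": 0, "az": 0}

```text
t: 25.15
tool_pos: [0.6306, 0.0185, 0.5003]
orientation: [0.0, -3.141, -0.0]
force: [1.0, -0.3, 0.1]
opening: 0.0658
gripper_force: 0.0
```

>>> carry_out:
  targets:
    - {"hand": 65, "x": 0.01, "y": 0.045, "z": 0, "ax": 0, "ay": 0, "az": 0}
    - {"hand": 65, "x": 0.022, "y": 0.09, "z": 0, "ax": 0, "ay": 0, "az": 0}
    - {"hand": 65, "x": 0.034, "y": 0.135, "z": 0, "ax": 0, "ay": 0, "az": 0}
    - {"hand": 65, "x": 0.044, "y": 0.175, "z": 0, "ax": 0, "ay": 0, "az": 0}
    - {"hand": 65, "x": 0.05, "y": 0.205, "z": 0, "ax": 0, "ay": 0, "az": 0}
    - {"hand": 65, "x": 0.052, "y": 0.219, "z": 0, "ax": 0, "ay": 0, "az": 0}
    - {"hand": 65, "x": 0.052, "y": 0.219, "z": 0, "ax": 0, "ay": 0, "az": 0}
    - {"hand": 65, "x": 0.052, "y": 0.219, "z": 0, "ax": 0, "ay": 0, "az": 0}

```text
t: 26.15
tool_pos: [0.5792, 0.2365, 0.4991]
orientation: [-0.001, -3.142, 0.001]
force: [-0.0, -0.0, 0.6]
opening: 0.0606
gripper_force: 0.0
```

Run:
```python
from h import *
np.set_printoptions(precision=4,suppress=True)
shift((.579,.2378,.429))
for n in ("wrist","scene","top"):
  p=camera_params(n);im,D=read_camera(n);P=cloud(p,D);cv2.imwrite(f"pics/{n}7.png",im)
  for nm,z,c in(("pink",.271,(.579,.238)),("green",.261,(.48,.238)),("spice",.167,(.6305,.0187)),("brown",.150,(.5165,-.2085))):
    m=(abs(P[...,2]-z+.001)<.005)&(np.hypot(P[...,0]-c[0],P[...,1]-c[1])<.035);q=P[m]
    if len(q):print(n,nm,len(q),q.mean(0),cv2.minEnclosingCircle(q[:,:2].astype(np.float32)*1000))
```

```text
t 26.15 pos [0.5792 0.2365 0.4991] turn to go [-0.0005 -0.     -0.0007] q [ 0.31  0.18  1.26 -0.    1.7  -1.26]
(0.579, 0.2378, 0.429) shift [0.0002 0.0014 0.0701]
wrist pink 2418 [0.5744 0.2391 0.2692] ((575.5502319335938, 239.3105010986328), 17.02381134033203)
wrist green 2922 [0.4803 0.2369 0.2606] ((480.2178955078125, 237.02984619140625), 16.408376693725586)
wrist spice 1629 [0.6286 0.0194 0.1662] ((629.963134765625, 18.05526351928711), 20.86109733581543)
scene pink 149 [0.5735 0.2385 0.2681] ((574.55712890625, 239.4185333251953), 16.941118240356445)
scene green 174 [0.478  0.2354 0.2593] ((479.95672607421875, 237.77650451660156), 17.101123809814453)
scene spice 234 [0.6276 0.0174 0.1654] ((628.7461547851562, 17.587566375732422), 21.474082946777344)
scene brown 413 [ 0.515  -0.2086  0.1487] ((516.3260498046875, -208.9973907470703), 23.381868362426758)
top green 24 [0.4796 0.2509 0.2602] ((479.42510986328125, 249.36026000976562), 8.654926300048828)
top spice 335 [0.6329 0.0195 0.167 ] ((633.6251220703125, 19.172344207763672), 20.544416427612305)
top brown 429 [ 0.5207 -0.2064  0.1498] ((521.2788696289062, -207.2057647705078), 23.303279876708984)
```

View pics/wrist7.png

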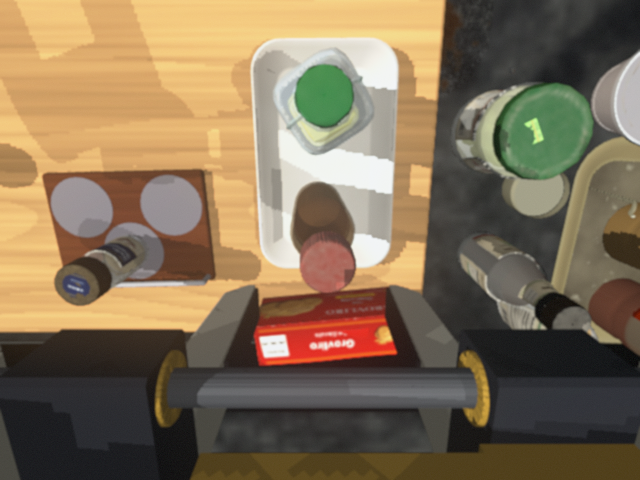

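>>> carry_out:
  targets:
    - {"hand": 65, "x": 0.0035, "y": 0.0018, "z": 0.025, "ax": 0, "ay": 0, "az": 0}
    - {"hand": 65, "x": 0.0035, "y": 0.0018, "z": 0.05, "ax": 0, "ay": 0, "az": 0}
    - {"hand": 65, "x": 0.0035, "y": 0.0018, "z": 0.07, "ax": 0, "ay": 0, "az": 0}
    - {"hand": 65, "x": 0.0035, "y": 0.0018, "z": 0.07, "ax": 0, "ay": 0, "az": 0}
    - {"hand": 45, "x": 0.0035, "y": 0.0018, "z": 0.07, "ax": 0, "ay": 0, "az": 0}
    - {"hand": 30, "x": 0.0035, "y": 0.0018, "z": 0.07, "ax": 0, "ay": 0, "az": 0}
    - {"hand": 10, "x": 0.0035, "y": 0.0018, "z": 0.07, "ax": 0, "ay": 0, "az": 0}
    - {"hand": 10, "x": 0.0035, "y": 0.0018, "z": 0.07, "ax": 0, "ay": 0, "az": 0}
  newtons: 35

```text
t: 27.3
tool_pos: [0.5755, 0.2393, 0.4302]
orientation: [-0.0, 3.14, 0.0]
force: [1.3, -0.5, 3.1]
opening: 0.0329
gripper_force: 35.0
```

>>> carry_out:
  targets:
    - {"hand": 10, "x": 0, "y": 0, "z": -0.005, "ax": 0, "ay": 0, "az": 0}
    - {"hand": 10, "x": 0, "y": 0, "z": -0.018, "ax": 0, "ay": 0, "az": 0}
    - {"hand": 10, "x": 0, "y": 0, "z": -0.035, "ax": 0, "ay": 0, "az": 0}
    - {"hand": 10, "x": 0, "y": -0.003, "z": -0.05, "ax": 0, "ay": 0, "az": 0}
    - {"hand": 10, "x": 0, "y": -0.014, "z": -0.058, "ax": 0, "ay": 0, "az": 0}
    - {"hand": 10, "x": 0, "y": -0.032, "z": -0.06, "ax": 0, "ay": 0, "az": 0}
    - {"hand": 10, "x": 0, "y": -0.052, "z": -0.06, "ax": 0, "ay": 0, "az": 0}
    - {"hand": 10, "x": 0, "y": -0.072, "z": -0.06, "ax": 0, "ay": 0, "az": 0}

```text
t: 28.3
tool_pos: [0.5752, 0.1654, 0.4885]
orientation: [-0.001, -3.14, 0.001]
force: [0.1, 0.9, -3.4]
opening: 0.0329
gripper_force: 35.0
```

Run:
```python
from h import *
shift((.577,.067,.487),(.577,.067,.435));print(read_state()["force"])
```

```text
t 28.3 pos [0.5752 0.1654 0.4885] turn to go [-0.0004 -0.0012 -0.0005] q [ 0.19  0.11  1.36 -0.    1.67 -1.38]
(0.577, 0.067, 0.487) shift [-0.0019 -0.0984  0.0015]
(0.577, 0.067, 0.435) shift [-0.0019 -0.0984  0.0535]
[ 0.14008865  0.912112   -3.37625227]
```

>>> carry_out:
  targets:
    - {"hand": 10, "x": 0, "y": -0.02, "z": 0, "ax": 0, "ay": 0, "az": 0}
    - {"hand": 10, "x": -0.001, "y": -0.04, "z": 0, "ax": 0, "ay": 0, "az": 0}
    - {"hand": 10, "x": -0.0015, "y": -0.06, "z": 0, "ax": 0, "ay": 0, "az": 0}
    - {"hand": 10, "x": -0.0015, "y": -0.08, "z": 0, "ax": 0, "ay": 0, "az": 0}
    - {"hand": 10, "x": -0.0015, "y": -0.093, "z": 0.003, "ax": 0, "ay": 0, "az": 0}
    - {"hand": 10, "x": -0.0015, "y": -0.099, "z": 0.015, "ax": 0, "ay": 0, "az": 0}
    - {"hand": 10, "x": -0.0015, "y": -0.099, "z": 0.032, "ax": 0, "ay": 0, "az": 0}
    - {"hand": 10, "x": -0.0015, "y": -0.099, "z": 0.046, "ax": 0, "ay": 0, "az": 0}

```text
t: 29.3
tool_pos: [0.5765, 0.0688, 0.441]
orientation: [0.001, -3.14, -0.0]
force: [1.1, 0.5, -3.8]
opening: 0.0325
gripper_force: 35.0
```

Run:
```python
from h import *
np.set_printoptions(precision=4,suppress=True)
shift((.577,.067,.4362));print(read_state()["force"])
p=camera_params("wrist");im,D=read_camera("wrist");P=cloud(p,D);cv2.imwrite("pics/w8.png",im)
m=(abs(P[...,2]-.279)<.012)&(np.hypot(P[...,0]-.576,P[...,1]-.067)<.019);q=P[m];print(len(q),q.mean(0),cv2.minEnclosingCircle(q[:,:2].astype(np.float32)*1000))
```

```text
t 29.3 pos [0.5765 0.0688 0.441 ] turn to go [ 0.0002 -0.002   0.0008] q [ 0.03  0.07  1.49  0.    1.59 -1.54]
(0.577, 0.067, 0.4362) shift [-0.0005 -0.0018  0.0048]
[ 1.0756  0.5081 -3.8194]
5603 [0.5729 0.068  0.2792] ((574.8646240234375, 67.36046600341797), 18.781572341918945)
```

View pics/w8.png

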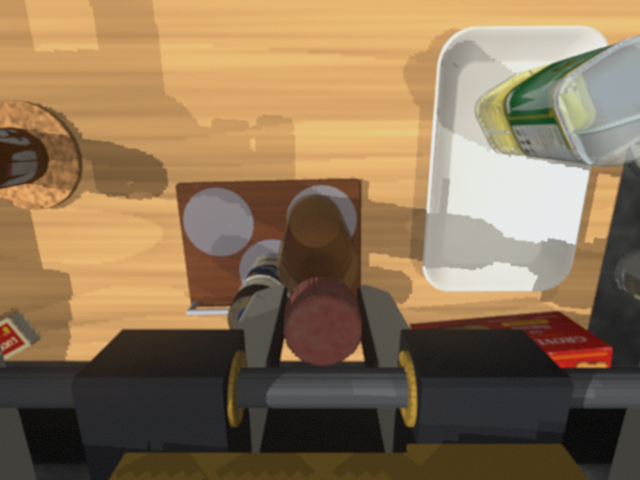

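>>> carry_out:
  targets:
    - {"hand": 10, "x": -0.001, "y": -0.0013, "z": 0.0015, "ax": 0, "ay": 0, "az": 0}
    - {"hand": 10, "x": -0.001, "y": -0.0013, "z": 0.003, "ax": 0, "ay": 0, "az": 0}
    - {"hand": 10, "x": -0.001, "y": -0.0013, "z": 0.0045, "ax": 0, "ay": 0, "az": 0}
    - {"hand": 10, "x": -0.001, "y": -0.0013, "z": 0.006, "ax": 0, "ay": 0, "az": 0}
    - {"hand": 10, "x": -0.001, "y": -0.0013, "z": 0.006, "ax": 0, "ay": 0, "az": 0}

```text
t: 29.98
tool_pos: [0.5778, 0.067, 0.4372]
orientation: [0.0, -3.142, 0.0]
force: [0.3, -0.0, -3.4]
opening: 0.0329
gripper_force: 35.0
```

>>> carry_out:
  targets:
    - {"hand": 10, "x": 0, "y": 0, "z": 0.0012, "ax": 0, "ay": 0, "az": 0}
    - {"hand": 10, "x": 0, "y": 0, "z": 0.002, "ax": 0, "ay": 0, "az": 0}
    - {"hand": 10, "x": 0, "y": 0, "z": 0.002, "ax": 0, "ay": 0, "az": 0}

```text
t: 30.35
tool_pos: [0.578, 0.067, 0.4364]
orientation: [-0.0, 3.14, 0.0]
force: [0.2, 1.6, 5.1]
opening: 0.0329
gripper_force: 35.0
```

>>> carry_out:
  targets:
    - {"hand": 40, "x": 0, "y": 0, "z": -0.0005, "ax": 0, "ay": 0, "az": 0}
    - {"hand": 55, "x": 0, "y": 0, "z": -0.0005, "ax": 0, "ay": 0, "az": 0}
    - {"hand": 65, "x": 0, "y": 0, "z": -0.0005, "ax": 0, "ay": 0, "az": 0}
    - {"hand": 65, "x": 0, "y": 0, "z": -0.02, "ax": 0, "ay": 0, "az": 0}
    - {"hand": 65, "x": 0, "y": 0, "z": -0.05, "ax": 0, "ay": 0, "az": 0}
    - {"hand": 65, "x": 0.005, "y": 0.01, "z": -0.068, "ax": 0, "ay": 0, "az": 0}
    - {"hand": 65, "x": 0.025, "y": 0.045, "z": -0.068, "ax": 0, "ay": 0, "az": 0}
    - {"hand": 65, "x": 0.05, "y": 0.085, "z": -0.068, "ax": 0, "ay": 0, "az": 0}

```text
t: 31.35
tool_pos: [0.5272, 0.1529, 0.5043]
orientation: [0.002, 3.14, 0.001]
force: [0.4, 0.6, -0.7]
opening: 0.0604
gripper_force: 0.0
```

>>> carry_out:
  targets:
    - {"hand": 65, "x": 0.022, "y": 0.04, "z": 0, "ax": 0, "ay": 0, "az": 0}
    - {"hand": 65, "x": 0.04, "y": 0.07, "z": 0, "ax": 0, "ay": 0, "az": 0}
    - {"hand": 65, "x": 0.048, "y": 0.084, "z": 0, "ax": 0, "ay": 0, "az": 0}
    - {"hand": 65, "x": 0.048, "y": 0.084, "z": 0, "ax": 0, "ay": 0, "az": 0}
    - {"hand": 65, "x": 0.048, "y": 0.084, "z": 0, "ax": 0, "ay": 0, "az": 0}

```text
t: 31.98
tool_pos: [0.4803, 0.2352, 0.5033]
orientation: [0.001, 3.141, -0.001]
force: [-0.1, -0.0, 0.1]
opening: 0.0604
gripper_force: 0.0
```

Run:
```python
from h import *
np.set_printoptions(precision=4,suppress=True)
shift((.480,.237,.4255))
for n in ("wrist","scene"):
  p=camera_params(n);im,D=read_camera(n);P=cloud(p,D);cv2.imwrite(f"pics/{n}9.png",im)
  for nm,z,c in(("pink",.277,(.577,.067)),("green",.261,(.48,.238)),("spice",.167,(.6305,.0187))):
    m=(abs(P[...,2]-z+.001)<.005)&(np.hypot(P[...,0]-c[0],P[...,1]-c[1])<.035);q=P[m]
    if len(q):print(n,nm,len(q),q.mean(0),cv2.minEnclosingCircle(q[:,:2].astype(np.float32)*1000))
```

```text
t 31.975 pos [0.4803 0.2352 0.5033] turn to go [-0.0004  0.0002 -0.0005] q [ 0.36 -0.07  1.51 -0.    1.7  -1.21]
(0.48, 0.237, 0.4255) shift [0.0003 0.0018 0.0778]
wrist green 2004 [0.4786 0.2369 0.2604] ((480.0135498046875, 236.90090942382812), 16.49471092224121)
scene pink 182 [0.576  0.0665 0.2744] ((576.37841796875, 67.08358001708984), 17.36794662475586)
scene green 170 [0.4783 0.2354 0.2593] ((479.6360168457031, 236.81500244140625), 17.814674377441406)
scene spice 228 [0.6279 0.0177 0.1655] ((629.3798217773438, 18.13478660583496), 21.015810012817383)
```

>>> carry_out:
  targets:
    - {"hand": 65, "x": 0.0005, "y": 0.0015, "z": 0.03, "ax": 0, "ay": 0, "az": 0}
    - {"hand": 65, "x": 0.0005, "y": 0.0015, "z": 0.06, "ax": 0, "ay": 0, "az": 0}
    - {"hand": 65, "x": 0.0005, "y": 0.0015, "z": 0.079, "ax": 0, "ay": 0, "az": 0}
    - {"hand": 65, "x": 0.0005, "y": 0.0015, "z": 0.079, "ax": 0, "ay": 0, "az": 0}
    - {"hand": 45, "x": 0.0005, "y": 0.0015, "z": 0.079, "ax": 0, "ay": 0, "az": 0}
    - {"hand": 30, "x": 0.0005, "y": 0.0015, "z": 0.079, "ax": 0, "ay": 0, "az": 0}
    - {"hand": 10, "x": 0.0005, "y": 0.0015, "z": 0.079, "ax": 0, "ay": 0, "az": 0}
    - {"hand": 10, "x": 0.0005, "y": 0.0015, "z": 0.079, "ax": 0, "ay": 0, "az": 0}

```text
t: 33.08
tool_pos: [0.4794, 0.2375, 0.425]
orientation: [-0.0, 3.14, 0.001]
force: [-1.0, -0.1, 2.6]
opening: 0.0301
gripper_force: 35.0
```

>>> carry_out:
  targets:
    - {"hand": 10, "x": 0, "y": 0, "z": -0.005, "ax": 0, "ay": 0, "az": 0}
    - {"hand": 10, "x": 0, "y": 0, "z": -0.018, "ax": 0, "ay": 0, "az": 0}
    - {"hand": 10, "x": 0, "y": 0, "z": -0.036, "ax": 0, "ay": 0, "az": 0}
    - {"hand": 10, "x": 0, "y": 0, "z": -0.054, "ax": 0, "ay": 0, "az": 0}
    - {"hand": 10, "x": 0, "y": -0.005, "z": -0.066, "ax": 0, "ay": 0, "az": 0}
    - {"hand": 10, "x": 0, "y": -0.02, "z": -0.07, "ax": 0, "ay": 0, "az": 0}
    - {"hand": 10, "x": 0, "y": -0.04, "z": -0.07, "ax": 0, "ay": 0, "az": 0}
    - {"hand": 10, "x": 0, "y": -0.062, "z": -0.07, "ax": 0, "ay": 0, "az": 0}

```text
t: 34.08
tool_pos: [0.4791, 0.1737, 0.4934]
orientation: [-0.0, -3.14, 0.001]
force: [-0.1, -1.5, -1.5]
opening: 0.0301
gripper_force: 35.0
```

>>> carry_out:
  targets:
    - {"hand": 10, "x": 0, "y": -0.025, "z": 0, "ax": 0, "ay": 0, "az": 0}
    - {"hand": 10, "x": 0, "y": -0.05, "z": 0, "ax": 0, "ay": 0, "az": 0}
    - {"hand": 10, "x": 0, "y": -0.075, "z": 0, "ax": 0, "ay": 0, "az": 0}
    - {"hand": 10, "x": 0, "y": -0.1, "z": 0, "ax": 0, "ay": 0, "az": 0}
    - {"hand": 10, "x": 0, "y": -0.125, "z": 0, "ax": 0, "ay": 0, "az": 0}
    - {"hand": 10, "x": 0, "y": -0.15, "z": 0, "ax": 0, "ay": 0, "az": 0}
    - {"hand": 10, "x": 0, "y": -0.175, "z": 0, "ax": 0, "ay": 0, "az": 0}
    - {"hand": 10, "x": 0, "y": -0.195, "z": 0, "ax": 0, "ay": 0, "az": 0}

```text
t: 35.08
tool_pos: [0.4786, -0.0217, 0.4933]
orientation: [-0.002, -3.14, 0.0]
force: [0.5, -0.6, -3.0]
opening: 0.0305
gripper_force: 35.0
```

>>> carry_out:
  targets:
    - {"hand": 10, "x": -0.004, "y": -0.0075, "z": 0, "ax": 0, "ay": 0, "az": 0}
    - {"hand": 10, "x": -0.014, "y": -0.0115, "z": 0, "ax": 0, "ay": 0, "az": 0}
    - {"hand": 10, "x": -0.03, "y": -0.012, "z": 0, "ax": 0, "ay": 0, "az": 0}
    - {"hand": 10, "x": -0.05, "y": -0.012, "z": 0, "ax": 0, "ay": 0, "az": 0}
    - {"hand": 10, "x": -0.07, "y": -0.012, "z": 0, "ax": 0, "ay": 0, "az": 0}
    - {"hand": 10, "x": -0.088, "y": -0.012, "z": 0, "ax": 0, "ay": 0, "az": 0}
    - {"hand": 10, "x": -0.1, "y": -0.012, "z": 0, "ax": 0, "ay": 0, "az": 0}
    - {"hand": 10, "x": -0.1, "y": -0.012, "z": 0.01, "ax": 0, "ay": 0, "az": 0}

```text
t: 36.08
tool_pos: [0.5801, -0.0312, 0.4842]
orientation: [-0.001, 3.141, -0.0]
force: [0.2, -1.0, -2.6]
opening: 0.0299
gripper_force: 35.0
```

Run:
```python
from h import *
shift((.5795,-.032,.431));print(read_state()["force"])
```

```text
t 36.075 pos [ 0.5801 -0.0312  0.4842] turn to go [-0.      0.0009  0.0008] q [-0.14  0.06  1.42  0.    1.66 -1.71]
(0.5795, -0.032, 0.431) shift [ 0.0007 -0.0008  0.0532]
[ 0.19875233 -0.9692195  -2.60214112]
```

>>> carry_out:
  targets:
    - {"hand": 10, "x": 0.0005, "y": -0.0007, "z": 0.014, "ax": 0, "ay": 0, "az": 0}
    - {"hand": 10, "x": 0.0005, "y": -0.0007, "z": 0.028, "ax": 0, "ay": 0, "az": 0}
    - {"hand": 10, "x": 0.0005, "y": -0.0007, "z": 0.04, "ax": 0, "ay": 0, "az": 0}
    - {"hand": 10, "x": 0.0005, "y": -0.0007, "z": 0.047, "ax": 0, "ay": 0, "az": 0}
    - {"hand": 10, "x": 0.0005, "y": -0.0007, "z": 0.05, "ax": 0, "ay": 0, "az": 0}
    - {"hand": 10, "x": 0.0005, "y": -0.0007, "z": 0.0515, "ax": 0, "ay": 0, "az": 0}
    - {"hand": 10, "x": 0.0005, "y": -0.0007, "z": 0.053, "ax": 0, "ay": 0, "az": 0}
    - {"hand": 10, "x": 0.0005, "y": -0.0007, "z": 0.053, "ax": 0, "ay": 0, "az": 0}

```text
t: 37.08
tool_pos: [0.5789, -0.0322, 0.4315]
orientation: [-0.0, 3.141, -0.0]
force: [-0.7, -0.1, -2.4]
opening: 0.0299
gripper_force: 35.0
```

>>> carry_out:
  targets:
    - {"hand": 10, "x": -0.0003, "y": 0, "z": 0.0012, "ax": 0, "ay": 0, "az": 0}
    - {"hand": 10, "x": -0.0003, "y": 0, "z": 0.0022, "ax": 0, "ay": 0, "az": 0}
    - {"hand": 10, "x": -0.0003, "y": 0, "z": 0.0022, "ax": 0, "ay": 0, "az": 0}

```text
t: 37.45
tool_pos: [0.5795, -0.0322, 0.4313]
orientation: [-0.0, 3.138, -0.001]
force: [-1.2, 0.9, 7.6]
opening: 0.0303
gripper_force: 35.0
```

Contact. Release gently, rise and withdraw toward the front.

>>> carry_out:
  targets:
    - {"hand": 10, "x": 0, "y": 0, "z": -0.001, "ax": 0, "ay": 0, "az": 0}
    - {"hand": 40, "x": 0, "y": 0, "z": -0.001, "ax": 0, "ay": 0, "az": 0}
    - {"hand": 55, "x": 0, "y": 0, "z": -0.001, "ax": 0, "ay": 0, "az": 0}
    - {"hand": 65, "x": 0, "y": 0, "z": -0.001, "ax": 0, "ay": 0, "az": 0}
    - {"hand": 65, "x": 0, "y": 0, "z": -0.02, "ax": 0, "ay": 0, "az": 0}
    - {"hand": 65, "x": 0, "y": 0, "z": -0.05, "ax": 0, "ay": 0, "az": 0}
    - {"hand": 65, "x": 0, "y": 0, "z": -0.08, "ax": 0, "ay": 0, "az": 0}
    - {"hand": 65, "x": 0.04, "y": 0, "z": -0.09, "ax": 0, "ay": 0, "az": 0}

```text
t: 38.45
tool_pos: [0.54, -0.0324, 0.5218]
orientation: [-0.001, 3.139, -0.001]
force: [0.3, 0.6, 0.1]
opening: 0.0604
gripper_force: 0.0
```

>>> carry_out:
  targets:
    - {"hand": 65, "x": 0.05, "y": 0.04, "z": 0, "ax": 0, "ay": 0, "az": 0}
    - {"hand": 65, "x": 0.09, "y": 0.09, "z": 0, "ax": 0, "ay": 0, "az": 0}
    - {"hand": 65, "x": 0.12, "y": 0.14, "z": 0, "ax": 0, "ay": 0, "az": 0}
    - {"hand": 65, "x": 0.14, "y": 0.19, "z": 0, "ax": 0, "ay": 0, "az": 0}
    - {"hand": 65, "x": 0.15, "y": 0.24, "z": 0, "ax": 0, "ay": 0, "az": 0}
    - {"hand": 65, "x": 0.15, "y": 0.28, "z": 0, "ax": 0, "ay": 0, "az": 0}
    - {"hand": 65, "x": 0.15, "y": 0.3, "z": 0, "ax": 0, "ay": 0, "az": 0}
    - {"hand": 65, "x": 0.15, "y": 0.3, "z": 0, "ax": 0, "ay": 0, "az": 0}

```text
t: 39.45
tool_pos: [0.3887, 0.2687, 0.5202]
orientation: [-0.004, 3.141, 0.001]
force: [0.7, -0.7, -0.1]
opening: 0.0607
gripper_force: 0.0
```

Run:
```python
from h import *
np.set_printoptions(precision=4,suppress=True)
for n in ("top","scene"):
  p=camera_params(n);im,D=read_camera(n);P=cloud(p,D);cv2.imwrite(f"pics/{n}10.png",im)
  for nm,z,c in(("pink",.277,(.577,.067)),("green",.267,(.5795,-.032)),("spice",.167,(.6305,.0187)),("brown",.150,(.5165,-.2085))):
    m=(abs(P[...,2]-z+.001)<.005)&(np.hypot(P[...,0]-c[0],P[...,1]-c[1])<.035);q=P[m]
    if len(q):print(n,nm,len(q),q.mean(0),cv2.minEnclosingCircle(q[:,:2].astype(np.float32)*1000))
im=cv2.imread("pics/top10.png")[150:330,140:480];cv2.imwrite("pics/t10.png",cv2.resize(im,None,fx=2,fy=2))
```

```text
top pink 292 [0.5807 0.0689 0.2759] ((581.3554077148438, 68.74987030029297), 17.044858932495117)
top green 266 [ 0.582  -0.0311  0.267 ] ((582.40478515625, -31.325740814208984), 16.526473999023438)
top spice 333 [0.6331 0.0194 0.1669] ((633.2669677734375, 19.812788009643555), 20.463016510009766)
top brown 433 [ 0.5206 -0.2062  0.1496] ((520.7240600585938, -206.90133666992188), 23.754257202148438)
scene pink 181 [0.5759 0.0668 0.2744] ((576.6747436523438, 68.1045150756836), 17.58331871032715)
scene green 193 [ 0.5768 -0.0336  0.2655] ((577.862548828125, -33.071685791015625), 16.594863891601562)
scene spice 112 [0.6278 0.0263 0.1657] ((628.753662109375, 19.20321273803711), 20.76144790649414)
scene brown 408 [ 0.5152 -0.2088  0.1485] ((516.4869995117188, -209.07603454589844), 23.848573684692383)
```

View pics/t10.png

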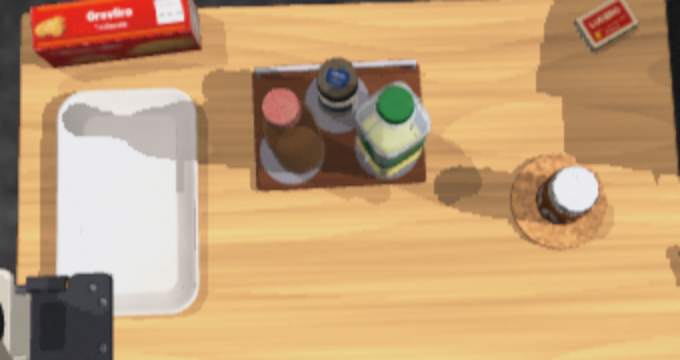

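Run:
```python
from h import *
a=cv2.imread("pics/top0.png")[180:250,260:325];b=cv2.imread("pics/top10.png")[180:250,260:325]
f=lambda i:cv2.resize(i,None,fx=6,fy=6,interpolation=cv2.INTER_CUBIC)
cv2.imwrite("pics/cmp.png",np.hstack([f(a),f(b)]))
# body axis from the scene/top clouds: horizontal slices of the side surface
for n,fn in(("top",None),("scene",None)):
    p=camera_params(n);im,D=read_camera(n);P=cloud(p,D)
    for nm,c,r in(("pink",(.577,.067),.0265),("green",(.5795,-.032),.030)):
        for z0 in(.075,.10,.13,.16,.19,.248,.262):
            m=(abs(P[...,2]-z0)<.012)&(np.hypot(P[...,0]-c[0],P[...,1]-c[1])<.045);q=P[m][:,:2]
            if len(q)<25: continue
            A=np.c_[2*q,np.ones(len(q))];s=np.linalg.lstsq(A,(q**2).sum(1),rcond=None)[0]
            print(n,nm,z0,len(q),np.round(s[:2],4),round(np.sqrt(s[2]+s[:2]@s[:2]),4))
```

```text
top pink 0.075 229 [0.5835 0.0647] 0.0351
top pink 0.1 58 [0.5834 0.0626] 0.0265
top pink 0.13 60 [0.5829 0.0636] 0.0263
top pink 0.16 63 [0.5823 0.0647] 0.0261
top pink 0.19 196 [0.5811 0.0655] 0.0237
top pink 0.262 86 [0.5794 0.0678] 0.0143
top green 0.075 152 [ 0.5827 -0.0299] 0.0352
top green 0.1 72 [ 0.5822 -0.0314] 0.0301
top green 0.13 63 [ 0.5798 -0.0306] 0.0286
top green 0.16 72 [ 0.5806 -0.0302] 0.0292
top green 0.19 61 [ 0.5808 -0.0303] 0.0299
top green 0.248 90 [ 0.5838 -0.0313] 0.0175
top green 0.262 289 [ 0.5817 -0.0309] 0.0118
scene pink 0.075 192 [0.5814 0.0659] 0.0311
scene pink 0.1 181 [0.5789 0.0613] 0.0257
scene pink 0.13 187 [0.5784 0.0623] 0.0256
scene pink 0.16 198 [0.5784 0.0635] 0.0257
scene pink 0.19 301 [0.5767 0.0636] 0.0231
scene pink 0.248 119 [0.5747 0.0661] 0.0122
scene pink 0.262 193 [0.5757 0.0666] 0.0143
scene green 0.075 185 [ 0.5834 -0.0306] 0.0346
scene green 0.1 213 [ 0.5791 -0.0321] 0.0302
scene green 0.13 228 [ 0.5797 -0.0315] 0.0315
scene green 0.16 238 [ 0.5794 -0.0316] 0.0313
scene green 0.19 251 [ 0.5803 -0.0316] 0.0323
scene green 0.248 163 [ 0.5797 -0.0321] 0.0165
scene green 0.262 264 [ 0.577  -0.0334] 0.0123
```

View pics/cmp.png

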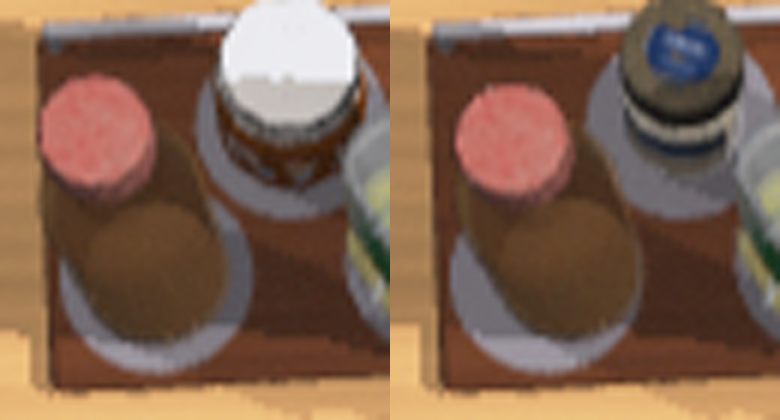

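Run:
```python
from h import *
for n in("top","scene"):
    p=camera_params(n);P=cloud(p,np.load(f"pics/{n}0.npy"))
    for z0 in(.085,.10,.13,.16,.19,.248,.262):
        m=(abs(P[...,2]-z0)<.012)&(np.hypot(P[...,0]-.579,P[...,1]-.071)<.045);q=P[m][:,:2]
        if len(q)<25: continue
        A=np.c_[2*q,np.ones(len(q))];s=np.linalg.lstsq(A,(q**2).sum(1),rcond=None)[0]
        print(n,z0,len(q),np.round(s[:2],4),round(np.sqrt(s[2]+s[:2]@s[:2]),4))
```

```text
top 0.085 52 [0.5822 0.0704] 0.0263
top 0.1 58 [0.5824 0.0708] 0.0264
top 0.13 58 [0.5826 0.0717] 0.0262
top 0.16 66 [0.583  0.0729] 0.0264
top 0.19 199 [0.582  0.0736] 0.0237
top 0.262 76 [0.5824 0.0762] 0.015
scene 0.085 175 [0.5776 0.0687] 0.0254
scene 0.1 182 [0.5779 0.0692] 0.0255
scene 0.13 200 [0.5786 0.0701] 0.0257
scene 0.16 200 [0.5786 0.0706] 0.0253
scene 0.19 299 [0.5776 0.0707] 0.0228
scene 0.248 113 [0.5788 0.0726] 0.0126
scene 0.262 195 [0.5789 0.0729] 0.0143
```

>>> carry_out:
  targets:
    - {"hand": 65, "x": -0.03, "y": -0.03, "z": 0, "ax": 0, "ay": 0, "az": 0}
    - {"hand": 65, "x": -0.07, "y": -0.07, "z": 0, "ax": 0, "ay": 0, "az": 0}
    - {"hand": 65, "x": -0.11, "y": -0.115, "z": 0, "ax": 0, "ay": 0, "az": 0}
    - {"hand": 65, "x": -0.15, "y": -0.16, "z": 0, "ax": 0, "ay": 0, "az": 0}
    - {"hand": 65, "x": -0.178, "y": -0.19, "z": 0.01, "ax": 0, "ay": 0, "az": 0}
    - {"hand": 65, "x": -0.188, "y": -0.2015, "z": 0.02, "ax": 0, "ay": 0, "az": 0}
    - {"hand": 65, "x": -0.188, "y": -0.2015, "z": 0.02, "ax": 0, "ay": 0, "az": 0}
    - {"hand": 65, "x": -0.188, "y": -0.2015, "z": 0.02, "ax": 0, "ay": 0, "az": 0}

```text
t: 40.65
tool_pos: [0.5765, 0.0671, 0.4996]
orientation: [-0.001, 3.141, 0.001]
force: [-0.7, 0.7, 0.1]
opening: 0.0608
gripper_force: 0.0
```

Run:
```python
from h import *
np.set_printoptions(precision=4,suppress=True)
shift((.577,.067,.436))
p=camera_params("wrist");im,D=read_camera("wrist");P=cloud(p,D)
for z0 in(.262,.277,.2765):
    m=(abs(P[...,2]-z0)<.006)&(np.hypot(P[...,0]-.577,P[...,1]-.067)<.03);q=P[m]
    if len(q):print(z0,len(q),q.mean(0),cv2.minEnclosingCircle(q[:,:2].astype(np.float32)*1000))
for z0 in(.1,.13,.16):
    m=(abs(P[...,2]-z0)<.012)&(np.hypot(P[...,0]-.577,P[...,1]-.064)<.04);q=P[m][:,:2]
    if len(q)>25:
        s=np.linalg.lstsq(np.c_[2*q,np.ones(len(q))],(q**2).sum(1),rcond=None)[0];print(z0,len(q),s[:2],np.sqrt(s[2]+s[:2]@s[:2]))
```

```text
t 40.65 pos [0.5765 0.0671 0.4996] turn to go [0.0004 0.0002 0.0008] q [ 0.03  0.06  1.39  0.    1.69 -1.54]
(0.577, 0.067, 0.436) shift [-0.0005 -0.0001  0.0636]
0.262 301 [0.5643 0.0656 0.2621] ((576.2564697265625, 66.68400573730469), 17.218961715698242)
0.277 2500 [0.5764 0.0672 0.2753] ((577.556640625, 67.22425079345703), 17.059371948242188)
0.2765 2516 [0.5763 0.0672 0.2753] ((577.556640625, 67.22425079345703), 17.059371948242188)
0.1 138 [0.5792 0.0605] 0.026373254100217177
0.13 178 [0.579  0.0617] 0.026447644028459873
0.16 228 [0.5783 0.0628] 0.026099177521284975
```

>>> carry_out:
  targets:
    - {"hand": 65, "x": 0, "y": 0, "z": 0.025, "ax": 0, "ay": 0, "az": 0}
    - {"hand": 65, "x": 0, "y": 0, "z": 0.05, "ax": 0, "ay": 0, "az": 0}
    - {"hand": 65, "x": 0, "y": 0, "z": 0.065, "ax": 0, "ay": 0, "az": 0}
    - {"hand": 65, "x": 0, "y": 0, "z": 0.065, "ax": 0, "ay": 0, "az": 0}
    - {"hand": 45, "x": 0, "y": 0, "z": 0.065, "ax": 0, "ay": 0, "az": 0}
    - {"hand": 30, "x": 0, "y": 0, "z": 0.065, "ax": 0, "ay": 0, "az": 0}
    - {"hand": 10, "x": 0, "y": 0, "z": 0.065, "ax": 0, "ay": 0, "az": 0}
    - {"hand": 10, "x": 0, "y": 0, "z": 0.065, "ax": 0, "ay": 0, "az": 0}

```text
t: 41.7
tool_pos: [0.5773, 0.0662, 0.4348]
orientation: [-0.0, 3.14, -0.0]
force: [0.1, -0.2, 2.9]
opening: 0.033
gripper_force: 35.0
```

>>> carry_out:
  targets:
    - {"hand": 10, "x": 0, "y": 0, "z": -0.004, "ax": 0, "ay": 0, "az": 0}
    - {"hand": 10, "x": 0, "y": 0, "z": -0.009, "ax": 0, "ay": 0, "az": 0}
    - {"hand": 10, "x": 0, "y": 0, "z": -0.01, "ax": 0, "ay": 0, "az": 0}
    - {"hand": 10, "x": 0.001, "y": 0.003, "z": -0.01, "ax": 0, "ay": 0, "az": 0}
    - {"hand": 10, "x": 0.002, "y": 0.0055, "z": -0.01, "ax": 0, "ay": 0, "az": 0}
    - {"hand": 10, "x": 0.002, "y": 0.0055, "z": -0.01, "ax": 0, "ay": 0, "az": 0}

```text
t: 42.45
tool_pos: [0.575, 0.0721, 0.4438]
orientation: [0.001, -3.141, -0.0]
force: [0.6, 0.3, -4.0]
opening: 0.0331
gripper_force: 35.0
```

Run:
```python
from h import *
np.set_printoptions(precision=4,suppress=True)
shift();print(read_state()["force"])
for n in("wrist","scene"):
  p=camera_params(n);im,D=read_camera(n);P=cloud(p,D)
  for z0 in(.1,.13,.16,.19):
    m=(abs(P[...,2]-z0)<.012)&(np.hypot(P[...,0]-.576,P[...,1]-.067)<.037);q=P[m][:,:2]
    if len(q)>25:
        s=np.linalg.lstsq(np.c_[2*q,np.ones(len(q))],(q**2).sum(1),rcond=None)[0];print(n,z0,len(q),s[:2],np.sqrt(s[2]+s[:2]@s[:2]))
```

```text
t 42.45 pos [0.575  0.0721 0.4438] turn to go [ 0.0001 -0.0004  0.0006] q [ 0.04  0.06  1.49  0.    1.59 -1.54]
[ 0.5631  0.3357 -4.0161]
wrist 0.1 227 [0.5768 0.0662] 0.026434245922467136
wrist 0.13 287 [0.5765 0.0672] 0.026354936378013536
wrist 0.16 390 [0.5761 0.0681] 0.026221543305099702
wrist 0.19 695 [0.5755 0.069 ] 0.025822541472800466
scene 0.1 180 [0.5761 0.0665] 0.025470247323413624
scene 0.13 192 [0.5756 0.0673] 0.02532053944393547
scene 0.16 218 [0.5761 0.0686] 0.02576097658338753
scene 0.19 234 [0.5754 0.0695] 0.025347798616671736
```

>>> carry_out:
  targets:
    - {"hand": 10, "x": -0.0007, "y": -0.0005, "z": 0.003, "ax": 0, "ay": 0, "az": 0}
    - {"hand": 10, "x": -0.0007, "y": -0.0005, "z": 0.006, "ax": 0, "ay": 0, "az": 0}
    - {"hand": 10, "x": -0.0007, "y": -0.0005, "z": 0.0075, "ax": 0, "ay": 0, "az": 0}
    - {"hand": 10, "x": -0.0007, "y": -0.0005, "z": 0.009, "ax": 0, "ay": 0, "az": 0}
    - {"hand": 10, "x": -0.0007, "y": -0.0005, "z": 0.0105, "ax": 0, "ay": 0, "az": 0}
    - {"hand": 10, "x": -0.0007, "y": -0.0005, "z": 0.0105, "ax": 0, "ay": 0, "az": 0}

```text
t: 43.3
tool_pos: [0.576, 0.0713, 0.4348]
orientation: [-0.0, 3.139, 0.0]
force: [-0.2, 1.0, 3.5]
opening: 0.0329
gripper_force: 35.0
```

>>> carry_out:
  targets:
    - {"hand": 40, "x": 0, "y": 0, "z": 0, "ax": 0, "ay": 0, "az": 0}
    - {"hand": 55, "x": 0, "y": 0, "z": 0, "ax": 0, "ay": 0, "az": 0}
    - {"hand": 65, "x": 0, "y": 0, "z": 0, "ax": 0, "ay": 0, "az": 0}
    - {"hand": 65, "x": 0, "y": 0, "z": -0.02, "ax": 0, "ay": 0, "az": 0}
    - {"hand": 65, "x": 0, "y": 0, "z": -0.05, "ax": 0, "ay": 0, "az": 0}
    - {"hand": 65, "x": 0, "y": 0, "z": -0.08, "ax": 0, "ay": 0, "az": 0}
    - {"hand": 65, "x": 0.03, "y": 0.03, "z": -0.09, "ax": 0, "ay": 0, "az": 0}
    - {"hand": 65, "x": 0.07, "y": 0.07, "z": -0.09, "ax": 0, "ay": 0, "az": 0}

```text
t: 44.3
tool_pos: [0.5055, 0.1413, 0.5264]
orientation: [0.003, 3.138, 0.001]
force: [-0.1, 1.2, 0.4]
opening: 0.0603
gripper_force: 0.0
```

>>> carry_out:
  targets:
    - {"hand": 65, "x": 0.04, "y": 0.04, "z": 0, "ax": 0, "ay": 0, "az": 0}
    - {"hand": 65, "x": 0.08, "y": 0.08, "z": 0, "ax": 0, "ay": 0, "az": 0}
    - {"hand": 65, "x": 0.11, "y": 0.12, "z": 0, "ax": 0, "ay": 0, "az": 0}
    - {"hand": 65, "x": 0.12, "y": 0.13, "z": 0, "ax": 0, "ay": 0, "az": 0}
    - {"hand": 65, "x": 0.12, "y": 0.13, "z": 0, "ax": 0, "ay": 0, "az": 0}
    - {"hand": 65, "x": 0.12, "y": 0.13, "z": 0, "ax": 0, "ay": 0, "az": 0}

```text
t: 45.05
tool_pos: [0.3865, 0.2705, 0.5239]
orientation: [0.001, 3.141, -0.0]
force: [-0.2, -0.0, 0.8]
opening: 0.0605
gripper_force: 0.0
```

Run:
```python
from h import *
np.set_printoptions(precision=4,suppress=True)
p=camera_params("scene");im,D=read_camera("scene");P=cloud(p,D);cv2.imwrite("pics/s11.png",im)
for c in((.577,.067),(.5795,-.032)):
  for z0 in(.1,.13,.16):
    m=(abs(P[...,2]-z0)<.012)&(np.hypot(P[...,0]-c[0],P[...,1]-c[1])<.038);q=P[m][:,:2]
    if len(q)>25:
        s=np.linalg.lstsq(np.c_[2*q,np.ones(len(q))],(q**2).sum(1),rcond=None)[0];print(z0,len(q),s[:2],np.sqrt(s[2]+s[:2]@s[:2]))
```

```text
0.1 183 [0.5769 0.0668] 0.025789021152783784
0.13 184 [0.5763 0.0678] 0.02543974712331439
0.16 215 [0.5763 0.069 ] 0.025802280028689544
0.1 207 [ 0.5789 -0.0321] 0.030026297535393882
0.13 226 [ 0.5799 -0.0315] 0.03190163973754813
0.16 239 [ 0.5798 -0.0316] 0.031710503850618986
```

View pics/s11.png

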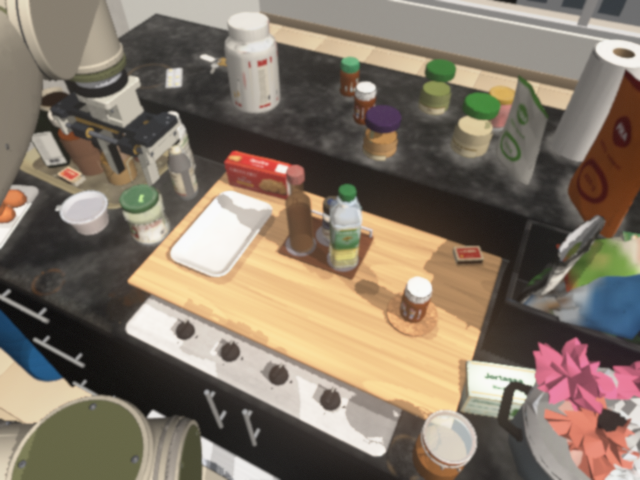

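Everything stands upright in place: the pink bottle is at (298,215), the green at (345,230), the spice jar behind them, and the brown jar on the trivet at (415,300). The arm is clear.

```bash
python3 -c "
from plant import robot
print(robot.close_job())"
```

```text
the job is handed in; nothing more can be done
None
```

The job is done and handed in after about 45 s of the 104 s: the brown jar is centred on the trivet, the spice jar is on the back disc, and both bottles are back on their own discs (the pink one nudged about 5 mm to centre its leaning body), all measured within about 2 mm of centre and standing upright.

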